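# Put a press tool away under the push-latched hatch

## Task

Put the loose steel press tool away: press the console's flush hatch once on its thumb pad so that the push-push latch lets it spring open, and lower the tool, shank down, fully home into the empty socket inside. Then swing the hatch shut and press it again until the latch catches, so that it stays flush on its own. The latch is delicate and its stroke is not known exactly: press slowly and feel for its stop, never press on the hatch with more than 25 N, do not drop or ram the tool, and leave the other things on the bench where they are.

Things in the scene. Friction and masses are not known exactly. Their poses are not given: they have to be found in the camera images.
- console: fixed blue steel tooling console, 200 mm (x) by 270 mm (y), deck 110 mm above the bench. Origin on the bench under the hatch's centre; z up. Hatch opening 156 by 156 mm, well below it 92 mm deep, with the latch along its -y wall (24 mm deep in y). Beyond, on the -y side, an aluminium plate with three fixed hex inserts, 24 mm above the deck, 93 to 167 mm from the origin
- hatch (a joint): hinge of the hatch, rad: 0 = latched, flush with the deck; about 1.85 = fully open, leaning a little outwards; slightly negative while pressed in. Once freed, a damped spring swings it fully open in about 2 s; 2 N at the thumb pad, applied slowly, swings it shut again as far as the latch
- hatch_lid: the hatch: aluminium plate, 150 mm (x, along the hinge) by 152 mm, 5 mm thick. Origin = centre of the round ribbed thumb pad on its top face, 123 mm from the hinge axis, 33 mm from the free edge; y towards the hinge, z out of the top face; turns with the hatch. It fits into the opening with 2 to 4 mm gaps
- hatch_press (a point): the thumb-pad centre, on the hatch. Push-push latch, for freeing and for catching alike: pressed here the hatch gives 6 to 12 mm below flush (differs from latch to latch) against 4 to 10 N, then meets a solid stop. The latch changes over in the last millimetre before the stop and acts when the hatch is let up; let up earlier, nothing has changed. Over 25 N breaks it
- hatch_hinge (a point): midpoint of the hinge axis, fixed on the console, 2 mm above the deck and the closed hatch's top face. The axis runs along the console's x; the hatch lies on its -y side and opens upwards and over to its +y side
- socket (a point): centre of the mouth of the empty socket, a round hole 25 mm wide with a 2 mm chamfer, 24 mm deep, in a black block on the well's floor; 68 mm below the deck. z up, out of the hole. Along the console's y nothing stands within 50 mm of it; on its +x side, 74 mm away, stands a fixed tool 30 mm wide whose top is 24 mm below the deck
- tool_center (a point): centre of the loose press tool, upright on the bench: turned steel, 64 mm tall, this point 32 mm above its foot. Shank 22 mm wide, 20 mm long at the foot; above it a body 30 mm wide, 44 mm long, with dark grooves; z along it, up. 0.17 to 0.33 kg. Seated, its shoulder rests on the socket's mouth and this point is 12 mm above the mouth
- press_tool: the same press tool, origin at the centre of its foot
- blower: bystander: black rubber dust blower standing on the bench, 56 mm in diameter, 100 mm tall, origin at its foot
- lock_ring: bystander: steel lock ring lying flat, 44 mm in diameter, 11 mm high, origin at its underside
- hex_key: bystander: L-shaped steel key lying flat, 100 by 30 mm, 8 mm thick

How it is judged:
By the outcome, as a careful person would: the job done as asked, in the order asked, and still so for the second after the job is handed in, with the robot touching nothing.
It also fails if it takes over 70 s, if anything falls off the work surface, if the arm or the gripper's body presses on something with over 40 N, if the wrist force passes 120 N, or if a joint passes its speed limit or range.

## Robot

A 6-joint arm with a two-finger parallel gripper is mounted at the origin on the work surface. World frame = base frame: x ahead of the robot, y to its left, z up, the work surface at z = 0. Lengths are in m, angles in rad, forces in N, time in s.
With the tool pointing down it reaches from about 0.325 to 0.875 m from the base axis. Payload 4.4 kg.
Tool frame: the origin (TCP) lies at the very end of the fingers, on their centre line; the grasp point (between the pads) lies 19 mm behind it; z points along the fingers, y is the direction in which the jaws open and shut (so a half turn about z gives the same grasp; the last joint's range is limited). The gripper opens to 85 mm and grips with 20 to 120 N. Pads are 22 mm wide; open, the fingers measure 114 mm over their backs; the gripper's body (76 mm by 85 mm) begins 54 mm behind the grasp point. The pads swing forward as they close: fully open they stand 13 mm farther back than shut.
Start: joints at [-1.351, 0.207, 1.542, -0, 1.393, -0.15], TCP at [0.208, -0.536, 0.231] pointing down, gripper open.
Joint ranges: [-2.73, 2.73], [-0.86, 2.22], [0.23, 2.46], [-1.11, 4.25], [0.08, 2.63], [-2.82, 2.82]. Speed limits (rad/s): [2.79, 2.79, 3.14, 3.14, 3.14, 3.14].

## Interface

Orientations are given as [roll, pitch, yaw] about the fixed x, y, z axes, in that order (R = Rz(yaw) Ry(pitch) Rx(roll)).
In Python, from workcell import * gives the robot as it stands.
- The arm moves only by the tool servo_tool, never from a script. Its argument "commands" is a list of rows, each an object of numbers: "rx", "ry", "rz": the turn, a rotation vector about the tool's x, y, z in units of 8 degrees (1.0 is 8 degrees); "tx", "ty", "tz": the shift along the tool's x, y, z in units of 40 mm (1.0 is 40 mm); "fingers": the finger opening in mm, from 0 to 85.4. A call has 1 to 20 rows; each row is the pose to reach, as a shift and turn from the pose commanded when the call began, along the tool's axes at that moment; what a row does not reach only later rows make up. A row lasts 1/10 s, in which the tool goes at most 50 mm and 8.59 degrees, less where a joint would pass 70% of its speed; a pose out of reach is approached as far as the arm can. A call with a gripper value outside its range is refused whole. The fingers move at their own pace and stop on an object; "force" is the grip in N (left out, the last holds). Time passes only in rows, so rows that repeat a pose let the fingers close. It gives the time, the measured TCP pose, the force and the opening at its end, in the units of the state.
- observe(): the state, without advancing time (a new reading comes with each control period).
- snapshot(name): name is "side" or "top"; returns a dict with "pixels" (420x560x3 uint8, red, green, blue), "mtx" (3x3 intrinsics, pixels), "dist" ([k1, k2, p1, p2, k3] as OpenCV has them; the pictures are not rectified), "origin" and "attitude" of the camera in the world. Camera axes: x right, y down, z forward; pixel columns grow to the right and rows downward; lengths in m; the calibration is good to about 2 mm. A picture is of the moment at which its call begins. There is no depth.
- close_job(): hands the job in, once; it reports no verdict.
The state is a dict: "t": time; "joint_positions": joint angles; "dq": joint speeds; "effort": joint torques, N m; "tool_pos": TCP position; "ee_rot": TCP orientation; "wrist_force": force on the tool from outside, world axes, zero at the start; "wrist_torque": the same for the moment, N m; "gripper_width": opening from 0.0 (shut) to 1.0 (fully open).
Only numpy, scipy, OpenCV 4.12 (cv2) and the standard library are available. Lean on these libraries where they do the work, as an engineer would, in place of code of your own. Each camera call takes 0.05 s, during which the arm holds its last target.

## Working session

There is one attempt and no reset: what is moved stays moved. The work goes in short steps, Python scripts to look and compute and a tool call to move; the robot and the scene stay as the last step left them, time stands still between calls to the robot, and variables do not carry over. Pictures are saved under pics/ and viewed, and the job is handed in when it is done.

Besides the shell and the picture viewer there is one more tool, called after "Emit:" by a JSON object that holds its "fn" and its "kwargs". servo_tool: Moves the arm, as the interface text tells. Its arguments: {"type":"object","properties":{"commands":{"type":"array","items":{"type":"object","properties":{"rx":{"type":"number"},"ry":{"type":"number"},"rz":{"type":"number"},"tx":{"type":"number"},"ty":{"type":"number"},"tz":{"type":"number"},"fingers":{"type":"number"}}}},"force":{"type":"number"}},"required":["commands"]}

```bash
ls; mkdir -p pics
python3 - <<'E'
from workcell import *
import cv2
print(observe())
for n in("side","top"):
    s=snapshot(n); cv2.imwrite(f"pics/{n}0.png",s["pixels"][:,:,::-1]); print(n,s["mtx"],s["dist"],s["origin"],s["attitude"])
E
```

```text
pics
{'t': 0.0, 'joint_positions': array([-1.35048550e+00,  2.07446088e-01,  1.54299868e+00, -1.03094675e-05,
        1.39345114e+00, -1.50515694e-01]), 'dq': array([ 0.00012087, -0.00182262,  0.00151883, -0.00042778,  0.00125722,
        0.00150103]), 'effort': array([ 3.57758802e-05, -3.83034754e+01, -2.91593939e+01, -1.65752408e-04,
        1.05974506e-02,  9.11772929e-06]), 'tool_pos': array([ 0.20818114, -0.53517108,  0.23008971]), 'ee_rot': array([-3.13931391e+00, -3.35339876e-04,  3.70827973e-01]), 'wrist_force': array([-0.23708367,  0.67050781, -0.31491018]), 'wrist_torque': array([-0.00611779, -0.01521622,  0.03667308]), 'gripper_width': 0.9979630157210305}
side [[399.74939756   0.         286.15371312]
 [  0.         399.74939756 222.19164038]
 [  0.           0.           1.        ]] [-0.00528201  0.          0.          0.          0.        ] [0.29258621 0.79974597 0.78606078] [-2.28473811  0.00502765 -2.88638414]
top [[456.1026793    0.         275.83317882]
 [  0.         456.1026793  202.36107273]
 [  0.           0.           1.        ]] [0.01829742 0.         0.         0.         0.        ] [0.3248526  0.05256382 1.00571221] [-2.96616906 -0.03429095 -1.59071224]
```

View pics/side0.png

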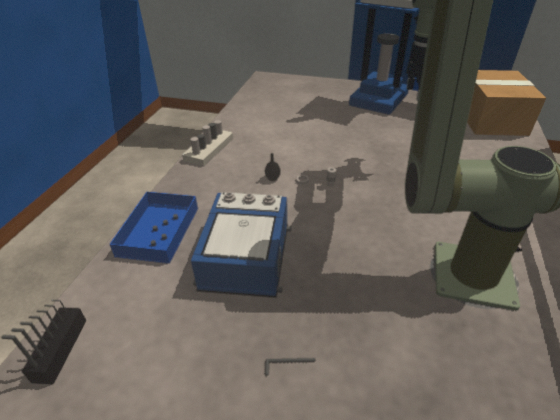

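View pics/top0.png

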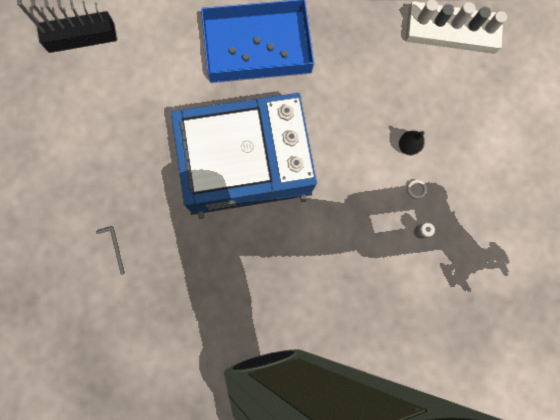

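Top view: tool at about (428,230), lock ring (417,189), blower (412,142), thumb pad (247,147), hex key at left. Next, enlarged crops.

```bash
cat > h.py <<'E'
import numpy as np, cv2
from scipy.spatial.transform import Rotation as R
def pose(s): return R.from_euler('xyz',s["attitude"]).as_matrix(), np.array(s["origin"])
def ray(s,uv,z):
    Rm,o=pose(s); n=cv2.undistortPoints(np.array([[uv]],float),s["mtx"],s["dist"])[0,0]
    d=Rm@np.array([n[0],n[1],1]); return o+d*(z-o[2])/d[2]
def proj(s,P):
    Rm,o=pose(s); P=np.atleast_2d(P)
    c=(P-o)@Rm
    return cv2.projectPoints(c,np.zeros(3),np.zeros(3),s["mtx"],s["dist"])[0][:,0]
def crop(s,x0,y0,x1,y1,k,f):
    im=s["pixels"][y0:y1,x0:x1,::-1]; cv2.imwrite(f,cv2.resize(im,None,fx=k,fy=k,interpolation=cv2.INTER_CUBIC))
E
python3 - <<'E'
from workcell import *; from h import *
t=snapshot("top"); s=snapshot("side")
crop(t,160,85,330,220,4,"pics/c1.png"); crop(t,380,120,460,260,4,"pics/c2.png")
crop(s,185,180,300,300,5,"pics/c3.png"); crop(s,250,140,360,220,6,"pics/c4.png")
E
```

```text
(no output)
```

View pics/c1.png

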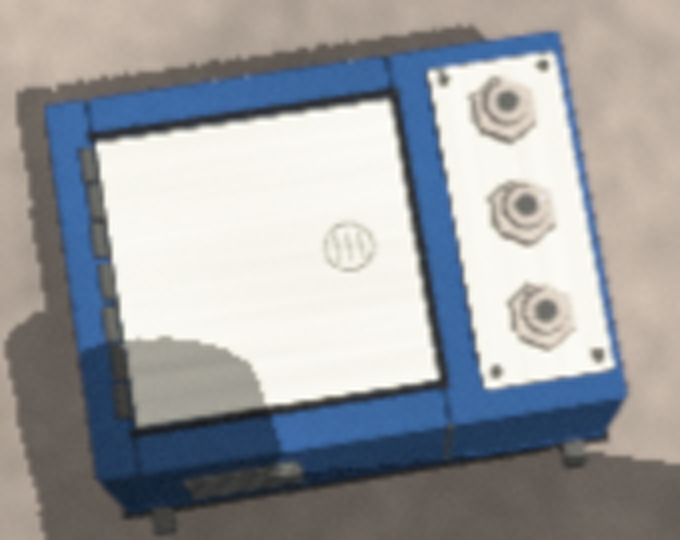

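View pics/c2.png

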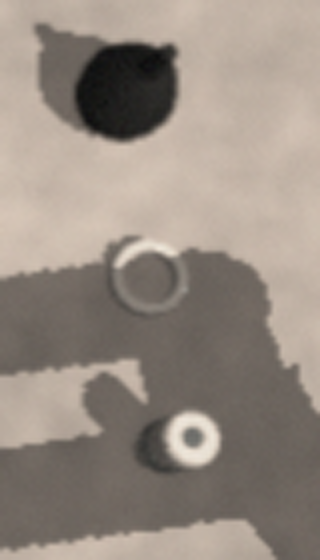

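View pics/c3.png

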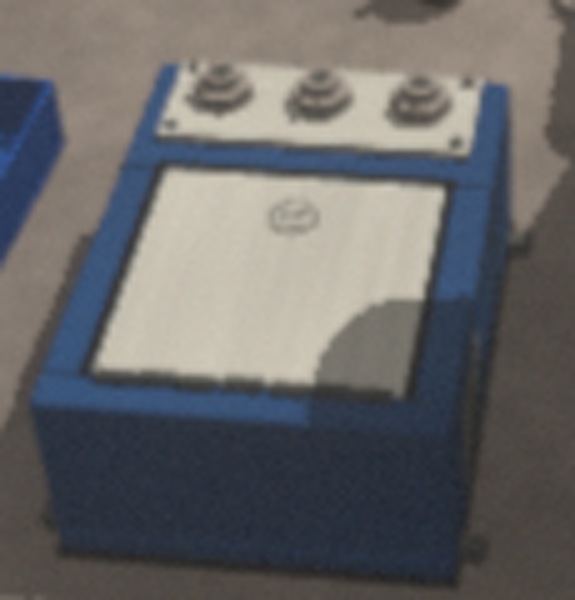

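View pics/c4.png

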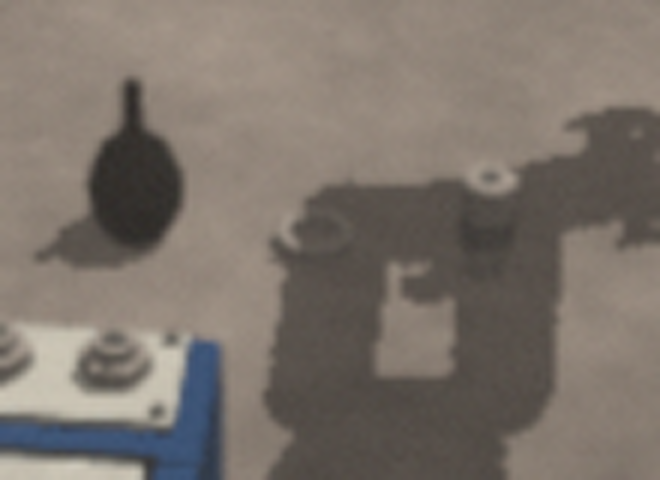

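```bash
cat > m.py <<'E'
from workcell import *; from h import *
t=snapshot("top"); s=snapshot("side")
T=lambda u,v:(u/4+160,v/4+85); T2=lambda u,v:(u/4+380,v/4+120)
S=lambda u,v:(u/5+185,v/5+180); S2=lambda u,v:(u/6+250,v/6+140)
def p(n,a,b,z): print(n, ray(t,a,z).round(4) if a else '', ray(s,b,z).round(4) if b else '')
p('pad',T(349,246),S(293,216),.11)
p('LTL',T(95,140),S(95,372),.11); p('LTR',T(392,98),S(163,170),.11);p('LBR',T(440,380),S(448,186),.11);p('LBL',T(136,428),S(408,398),.11)
p('deck',T(46,104),S(36,402),.11);p('deckTR',T(557,32),None,.11);
p('deckBR',T(628,392),None,.11)
p('deckBL',T(98,472),S(462,432),.11)
p('tooltop',T2(194,437),S2(491,178),.064)
p('ring',T2(149,277),S2(313,233),.011)
p('blow',T2(125,92),S2(135,190),.05)
p('hex',(112,229),(312,359),.004)
p('hex',(97,231),(266,372),.004)
p('hex',(122,272),(266,360),.004)
for a,b in(((505,112),(218,90)),((523,210),(320,95)),((542,313),(420,100))): p('ins',T(*a),S(*b),.14)
E
python3 m.py
```

```text
pad [0.5993 0.0746 0.11  ] [0.5982 0.0765 0.11  ]
LTL [0.6566 0.2036 0.11  ] [0.6519 0.2062 0.11  ]
LTR [0.6784 0.0517 0.11  ] [0.6772 0.0583 0.11  ]
LBR [0.5289 0.0295 0.11  ] [0.5273 0.0337 0.11  ]
LBL [0.5063 0.1812 0.11  ] [0.5034 0.1857 0.11  ]
deck [0.6761 0.2287 0.11  ] [0.6707 0.2312 0.11  ]
deckTR [ 0.714  -0.0348  0.11  ] 
deckBR [ 0.5216 -0.0652  0.11  ] 
deckBL [0.4843 0.1996 0.11  ] [0.4733 0.2002 0.11  ]
tooltop [ 0.4295 -0.3021  0.064 ] [ 0.4285 -0.2945  0.064 ]
ring [ 0.5261 -0.3037  0.011 ] [ 0.5262 -0.295   0.011 ]
blow [ 0.6221 -0.2841  0.05  ] [ 0.6184 -0.2562  0.05  ]
hex [0.4478 0.3727 0.004 ] [0.3576 0.3467 0.004 ]
hex [0.444  0.4045 0.004 ] [0.4445 0.3998 0.004 ]
hex [0.3548 0.3476 0.004 ] [0.4524 0.3735 0.004 ]
ins [ 0.6588 -0.0046  0.14  ] [0.657  0.0218 0.14  ]
ins [ 0.6078 -0.0123  0.14  ] [0.603  0.0126 0.14  ]
ins [ 0.5551 -0.0203  0.14  ] [0.5504 0.0037 0.14  ]
```

```bash
cat > go.py <<'E'
# usage: go.py x y z yaw -> units from measured pose
import sys; from workcell import *; from h import *
o=observe(); p=np.array(o["tool_pos"]); Rm=R.from_euler('xyz',o["ee_rot"])
x,y,z,yaw=map(float,sys.argv[1:5])
d=Rm.as_matrix().T@(np.array([x,y,z])-p)/0.04
rv=(Rm.inv()*R.from_euler('xyz',[np.pi,0,yaw])).as_rotvec(degrees=True)/8
print('t',round(o["t"],2),'pos',p.round(4),'rot',np.round(o["ee_rot"],4),'F',np.round(o["wrist_force"],2),'g',round(o["gripper_width"],3))
print('shift',d.round(3),'turn',rv.round(3), 'rows>=',np.linalg.norm(d)*40/50)
E
python3 go.py .5987 .0755 .150 .145
```

```text
t 0.3 pos [ 0.2083 -0.5357  0.2309] rot [-3.1408e+00 -1.0000e-04  3.7080e-01] F [-0.14 -0.04 -0.19] g 0.999
shift [ 14.633 -10.703   2.032] turn [-0.006 -0.     1.617] rows>= 14.594628974582518
```

Emit:
{"fn": "servo_tool", "kwargs": {"commands": [{"tx":0.7,"ty":-0.5,"fingers":0},{"tx":1.5,"ty":-1.1},{"tx":2.4,"ty":-1.75},{"tx":3.35,"ty":-2.45},{"tx":4.3,"ty":-3.15,"rz":0.3},{"tx":5.3,"ty":-3.9,"rz":0.6},{"tx":6.3,"ty":-4.6,"rz":0.9},{"tx":7.3,"ty":-5.3,"rz":1.1},{"tx":8.3,"ty":-6.1,"rz":1.3},{"tx":9.3,"ty":-6.8,"rz":1.5},{"tx":10.3,"ty":-7.5,"rz":1.617},{"tx":11.3,"ty":-8.3,"rz":1.617},{"tx":12.3,"ty":-9.0,"rz":1.617},{"tx":13.2,"ty":-9.65,"rz":1.617},{"tx":14.0,"ty":-10.25,"rz":1.617},{"tx":14.4,"ty":-10.5,"tz":0.4,"rz":1.617},{"tx":14.633,"ty":-10.703,"tz":1.0,"rz":1.617},{"tx":14.633,"ty":-10.703,"tz":1.7,"rz":1.617},{"tx":14.633,"ty":-10.703,"tz":2.03,"rz":1.617},{"tx":14.633,"ty":-10.703,"tz":2.03,"rz":1.617}]}}

```text
$.commands[0]: bad value
```

```bash
python3 go.py .5987 .0755 .115 .145
python3 - <<'E'
from workcell import *; from h import *
t=snapshot("top"); s=snapshot("side")
a=t["pixels"][85:235,140:330,::-1]; crop(t,150,80,330,220,4,"pics/d1.png"); crop(s,160,120,340,300,4,"pics/d2.png")
E
```

```text
t 0.3 pos [ 0.2083 -0.5357  0.2309] rot [-3.1408e+00 -1.0000e-04  3.7080e-01] F [-0.14 -0.04 -0.19] g 0.999
shift [ 14.633 -10.703   2.907] turn [-0.006 -0.     1.617] rows>= 14.68870087178225
```

View pics/d1.png

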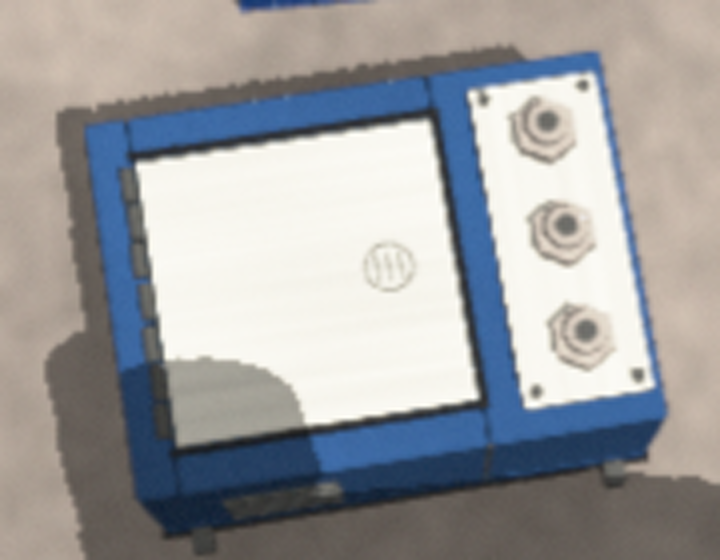

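View pics/d2.png

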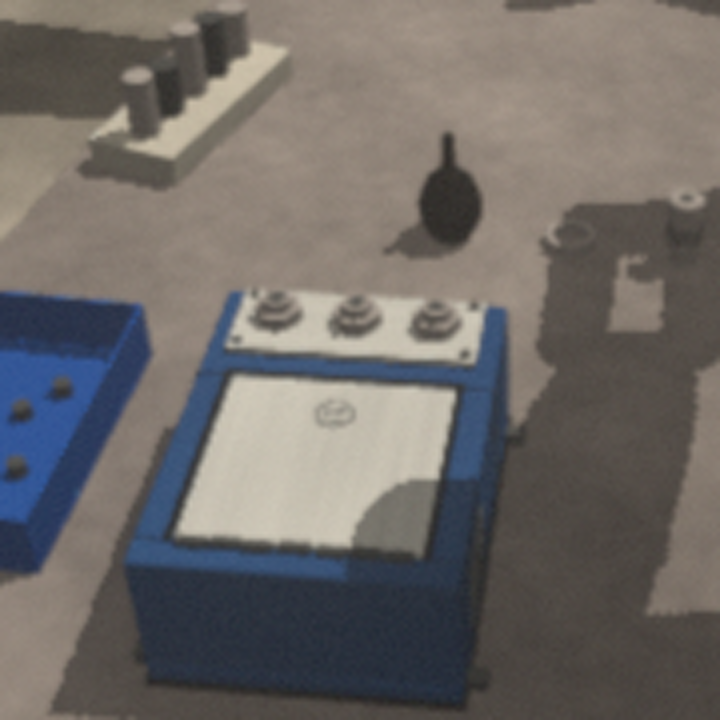

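Emit:
{"fn": "servo_tool", "kwargs": {"commands": [{"tx":0.7,"ty":-0.5,"tz":0,"rx":0,"ry":0,"rz":0,"fingers":0}]}}

```text
t: 0.5
tool_pos: [0.2257, -0.5095, 0.2314]
ee_rot: [3.14, 0.001, 0.367]
wrist_force: [0.5, 1.1, 0.4]
gripper_width: 0.859
```

Emit:
{"fn": "servo_tool", "kwargs": {"commands": [{"tx":0.9,"ty":-0.7,"tz":0,"rx":0,"ry":0,"rz":0,"fingers":0},{"tx":1.9,"ty":-1.4,"tz":0,"rx":0,"ry":0,"rz":0.1,"fingers":0},{"tx":2.9,"ty":-2.1,"tz":0,"rx":0,"ry":0,"rz":0.2,"fingers":0},{"tx":3.9,"ty":-2.85,"tz":0,"rx":0,"ry":0,"rz":0.4,"fingers":0},{"tx":4.9,"ty":-3.6,"tz":0,"rx":0,"ry":0,"rz":0.6,"fingers":0},{"tx":5.9,"ty":-4.3,"tz":0,"rx":0,"ry":0,"rz":0.8,"fingers":0},{"tx":6.9,"ty":-5.05,"tz":0,"rx":0,"ry":0,"rz":1.0,"fingers":0},{"tx":7.9,"ty":-5.8,"tz":0,"rx":0,"ry":0,"rz":1.2,"fingers":0},{"tx":8.9,"ty":-6.5,"tz":0,"rx":0,"ry":0,"rz":1.4,"fingers":0},{"tx":9.9,"ty":-7.25,"tz":0,"rx":0,"ry":0,"rz":1.6,"fingers":0},{"tx":10.9,"ty":-8.0,"tz":0,"rx":0,"ry":0,"rz":1.617,"fingers":0},{"tx":11.9,"ty":-8.7,"tz":0,"rx":0,"ry":0,"rz":1.617,"fingers":0},{"tx":12.9,"ty":-9.45,"tz":0,"rx":0,"ry":0,"rz":1.617,"fingers":0},{"tx":13.5,"ty":-9.9,"tz":0,"rx":0,"ry":0,"rz":1.617,"fingers":0},{"tx":13.93,"ty":-10.2,"tz":0,"rx":0,"ry":0,"rz":1.617,"fingers":0},{"tx":13.93,"ty":-10.2,"tz":0.4,"rx":0,"ry":0,"rz":1.617,"fingers":0},{"tx":13.93,"ty":-10.2,"tz":1.0,"rx":0,"ry":0,"rz":1.617,"fingers":0},{"tx":13.93,"ty":-10.2,"tz":1.7,"rx":0,"ry":0,"rz":1.617,"fingers":0},{"tx":13.93,"ty":-10.2,"tz":2.0,"rx":0,"ry":0,"rz":1.617,"fingers":0},{"tx":13.93,"ty":-10.2,"tz":2.0,"rx":0,"ry":0,"rz":1.617,"fingers":0}]}}

```text
t: 2.5
tool_pos: [0.5968, 0.0751, 0.1488]
ee_rot: [-3.141, 0.005, 0.145]
wrist_force: [-0.0, 0.1, -0.3]
gripper_width: 0.005
```

```bash
python3 go.py .5987 .0755 .115 .145
python3 - <<'E'
from workcell import *; from h import *
t=snapshot("top"); s=snapshot("side")
crop(t,150,80,330,220,4,"pics/e1.png"); crop(s,160,120,340,270,4,"pics/e2.png")
o=observe(); print(proj(t,o["tool_pos"]),proj(s,o["tool_pos"]))
E
```

```text
t 2.5 pos [0.5968 0.0751 0.1488] rot [-3.1407  0.0053  0.145 ] F [-0.    0.11 -0.31] g 0.005
shift [ 0.053 -0.003  0.844] turn [-0.006  0.038  0.   ] rows>= 0.6763532161074286
[[246.45085686 140.11284101]] [[242.12525425 210.10724032]]
```

View pics/e1.png

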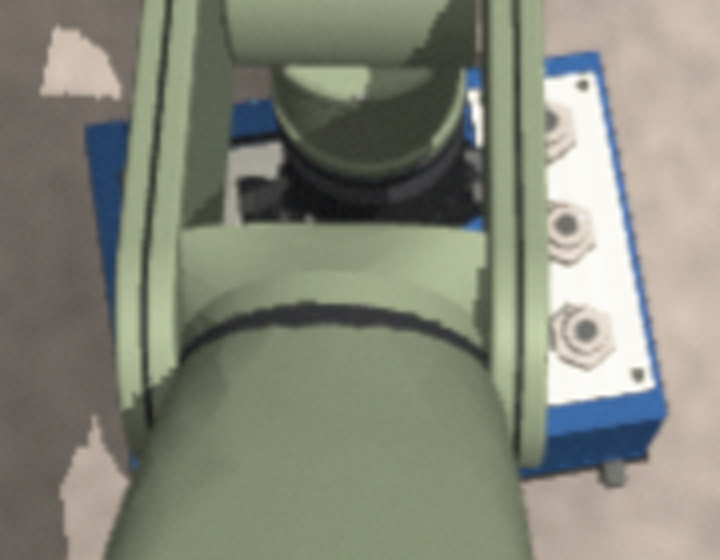

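View pics/e2.png

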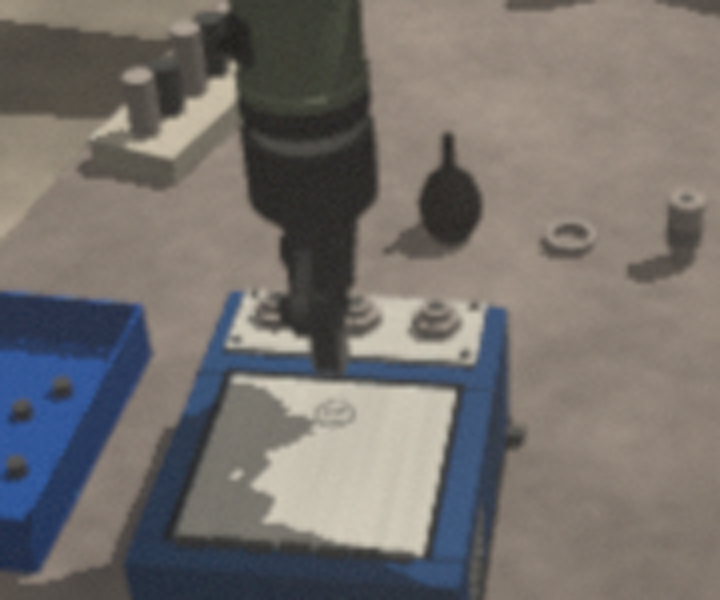

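Emit:
{"fn": "servo_tool", "kwargs": {"commands": [{"tx":0.05,"ty":0,"tz":0.4,"rx":0,"ry":0.04,"rz":0,"fingers":0},{"tx":0.05,"ty":0,"tz":0.7,"rx":0,"ry":0.04,"rz":0,"fingers":0},{"tx":0.05,"ty":0,"tz":0.85,"rx":0,"ry":0.04,"rz":0,"fingers":0},{"tx":0.05,"ty":0,"tz":0.85,"rx":0,"ry":0.04,"rz":0,"fingers":0}]}}

```text
t: 3.0
tool_pos: [0.6, 0.0753, 0.1166]
ee_rot: [-3.141, -0.004, 0.145]
wrist_force: [0.3, 0.8, -0.5]
gripper_width: 0.002
```

Emit:
{"fn": "servo_tool", "kwargs": {"commands": [{"tx":0,"ty":0,"tz":0.03,"rx":0,"ry":0,"rz":0,"fingers":0},{"tx":0,"ty":0,"tz":0.06,"rx":0,"ry":0,"rz":0,"fingers":0},{"tx":0,"ty":0,"tz":0.09,"rx":0,"ry":0,"rz":0,"fingers":0},{"tx":0,"ty":0,"tz":0.12,"rx":0,"ry":0,"rz":0,"fingers":0},{"tx":0,"ty":0,"tz":0.15,"rx":0,"ry":0,"rz":0,"fingers":0},{"tx":0,"ty":0,"tz":0.18,"rx":0,"ry":0,"rz":0,"fingers":0}]}}

```text
t: 3.6
tool_pos: [0.6007, 0.0753, 0.1101]
ee_rot: [3.142, -0.006, 0.145]
wrist_force: [0.5, -0.2, 2.7]
gripper_width: -0.0
```

Emit:
{"fn": "servo_tool", "kwargs": {"commands": [{"tx":0,"ty":0,"tz":0.025,"rx":0,"ry":0,"rz":0,"fingers":0},{"tx":0,"ty":0,"tz":0.05,"rx":0,"ry":0,"rz":0,"fingers":0},{"tx":0,"ty":0,"tz":0.075,"rx":0,"ry":0,"rz":0,"fingers":0},{"tx":0,"ty":0,"tz":0.1,"rx":0,"ry":0,"rz":0,"fingers":0},{"tx":0,"ty":0,"tz":0.1,"rx":0,"ry":0,"rz":0,"fingers":0}]}}

```text
t: 4.1
tool_pos: [0.6008, 0.0754, 0.1071]
ee_rot: [-3.142, -0.006, 0.145]
wrist_force: [-3.1, 0.4, 7.0]
gripper_width: -0.001
```

Emit:
{"fn": "servo_tool", "kwargs": {"commands": [{"tx":0,"ty":0,"tz":0.02,"rx":0,"ry":0,"rz":0,"fingers":0},{"tx":0,"ty":0,"tz":0.03,"rx":0,"ry":0,"rz":0,"fingers":0}]}}

```text
t: 4.3
tool_pos: [0.6008, 0.0755, 0.1061]
ee_rot: [-3.141, -0.006, 0.145]
wrist_force: [-2.3, -0.3, 7.7]
gripper_width: 0.001
```

Emit:
{"fn": "servo_tool", "kwargs": {"commands": [{"tx":0,"ty":0,"tz":0.02,"rx":0,"ry":0,"rz":0,"fingers":0},{"tx":0,"ty":0,"tz":0.04,"rx":0,"ry":0,"rz":0,"fingers":0},{"tx":0,"ty":0,"tz":0.04,"rx":0,"ry":0,"rz":0,"fingers":0}]}}

```text
t: 4.6
tool_pos: [0.6008, 0.0755, 0.1046]
ee_rot: [-3.141, -0.006, 0.145]
wrist_force: [-3.7, 1.1, 8.5]
gripper_width: 0.002
```

Emit:
{"fn": "servo_tool", "kwargs": {"commands": [{"tx":0,"ty":0,"tz":0.02,"rx":0,"ry":0,"rz":0,"fingers":0},{"tx":0,"ty":0,"tz":0.04,"rx":0,"ry":0,"rz":0,"fingers":0},{"tx":0,"ty":0,"tz":0.04,"rx":0,"ry":0,"rz":0,"fingers":0}]}}

```text
t: 4.9
tool_pos: [0.6009, 0.0756, 0.1042]
ee_rot: [-3.141, -0.006, 0.145]
wrist_force: [-6.3, 1.5, 12.9]
gripper_width: 0.001
```

Emit:
{"fn": "servo_tool", "kwargs": {"commands": [{"tx":0,"ty":0,"tz":0.02,"rx":0,"ry":0,"rz":0,"fingers":0},{"tx":0,"ty":0,"tz":0.03,"rx":0,"ry":0,"rz":0,"fingers":0},{"tx":0,"ty":0,"tz":0.03,"rx":0,"ry":0,"rz":0,"fingers":0}]}}

```text
t: 5.2
tool_pos: [0.6009, 0.0756, 0.104]
ee_rot: [-3.141, -0.006, 0.145]
wrist_force: [-8.5, 0.3, 17.8]
gripper_width: 0.006
```

Stop met at about 6.5 mm of stroke; letting up and clearing.

Emit:
{"fn": "servo_tool", "kwargs": {"commands": [{"tx":0,"ty":0,"tz":-0.15,"rx":0,"ry":0,"rz":0,"fingers":0},{"tx":0,"ty":0,"tz":-0.4,"rx":0,"ry":0,"rz":0,"fingers":0},{"tx":0,"ty":0.3,"tz":-0.9,"rx":0,"ry":0,"rz":0,"fingers":0},{"tx":0,"ty":1.0,"tz":-1.7,"rx":0,"ry":0,"rz":0,"fingers":0},{"tx":0,"ty":1.8,"tz":-2.5,"rx":0,"ry":0,"rz":0,"fingers":0},{"tx":0,"ty":2.6,"tz":-3.3,"rx":0,"ry":0,"rz":0,"fingers":0},{"tx":0,"ty":3.6,"tz":-3.6,"rx":0,"ry":0,"rz":0,"fingers":0},{"tx":-0.3,"ty":4.6,"tz":-3.6,"rx":0,"ry":0,"rz":0,"fingers":40},{"tx":-0.6,"ty":5.6,"tz":-3.6,"rx":0,"ry":0,"rz":0,"fingers":85},{"tx":-1.2,"ty":6.5,"tz":-3.6,"rx":0,"ry":0,"rz":0,"fingers":85},{"tx":-1.9,"ty":7.3,"tz":-3.6,"rx":0,"ry":0,"rz":0,"fingers":85},{"tx":-2.6,"ty":8.0,"tz":-3.4,"rx":0,"ry":0,"rz":0,"fingers":85},{"tx":-3.3,"ty":8.6,"tz":-3.2,"rx":0,"ry":0,"rz":0,"fingers":85},{"tx":-4.0,"ty":8.6,"tz":-3.0,"rx":0,"ry":0,"rz":0,"fingers":85},{"tx":-4.6,"ty":8.6,"tz":-2.8,"rx":0,"ry":0,"rz":0,"fingers":85}]}}

```text
t: 6.7
tool_pos: [0.4662, -0.2928, 0.2108]
ee_rot: [-3.141, -0.005, 0.143]
wrist_force: [0.3, -0.1, -0.2]
gripper_width: 0.991
```

```bash
python3 go.py .429 -.300 .15 .145
python3 - <<'E'
from workcell import *; from h import *
t=snapshot("top"); s=snapshot("side")
crop(t,130,60,330,220,4,"pics/f1.png"); crop(s,160,120,340,270,4,"pics/f2.png")
E
```

```text
t 6.7 pos [ 0.4662 -0.2928  0.2108] rot [-3.1413 -0.0051  0.1432] F [ 0.35 -0.13 -0.18] g 0.991
shift [-0.954  0.047  1.514] turn [-0.002 -0.037 -0.013] rows>= 1.432092567568483
```

View pics/f1.png

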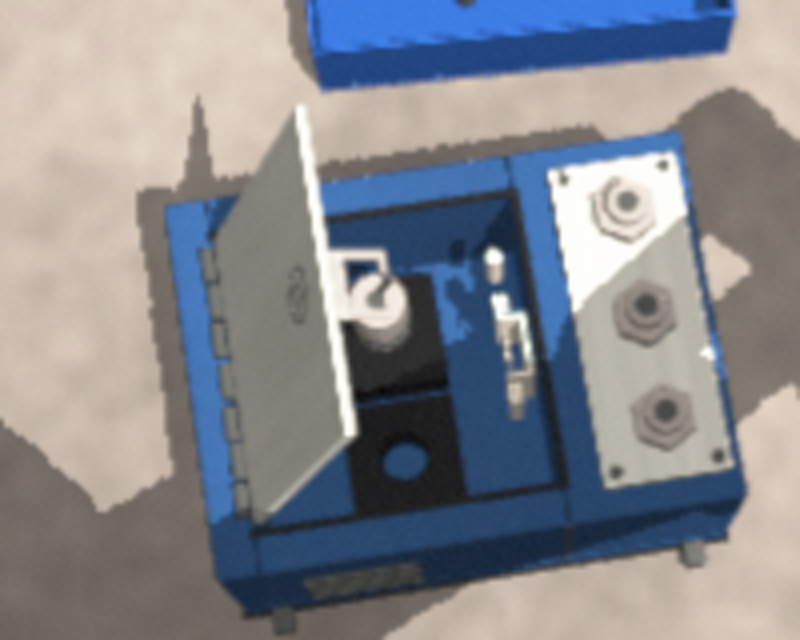

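View pics/f2.png

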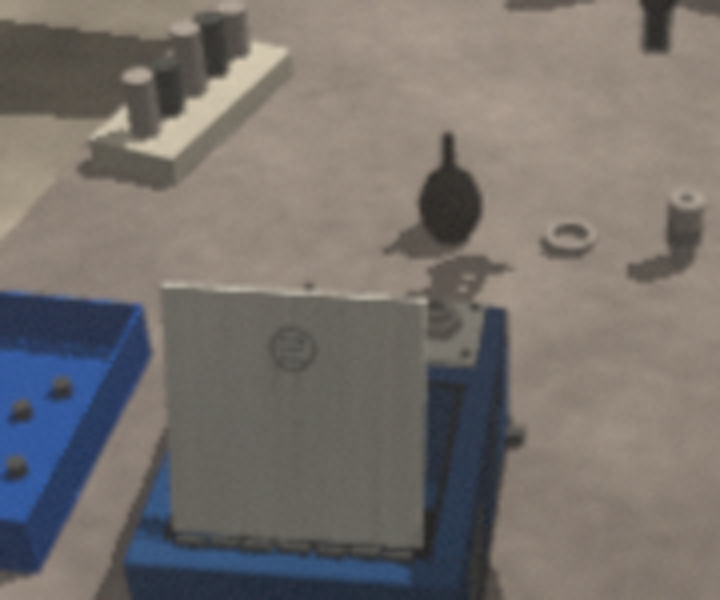

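Emit:
{"fn": "servo_tool", "kwargs": {"commands": [{"tx":-0.5,"ty":0.03,"tz":0.7,"rx":0,"ry":-0.04,"rz":-0.01,"fingers":85},{"tx":-0.95,"ty":0.03,"tz":1.7,"rx":0,"ry":-0.04,"rz":-0.01,"fingers":85},{"tx":-0.95,"ty":0.03,"tz":2.6,"rx":0,"ry":-0.04,"rz":-0.01,"fingers":85},{"tx":-0.95,"ty":0.03,"tz":2.8,"rx":0,"ry":-0.04,"rz":-0.01,"fingers":85},{"tx":-0.95,"ty":0.03,"tz":2.8,"rx":0,"ry":-0.04,"rz":-0.01,"fingers":85},{"tx":-0.95,"ty":0.03,"tz":2.8,"rx":0,"ry":-0.04,"rz":-0.01,"fingers":85}]}}

```text
t: 7.4
tool_pos: [0.4329, -0.2994, 0.1011]
ee_rot: [3.139, -0.002, 0.147]
wrist_force: [-0.3, -0.2, 0.7]
gripper_width: 0.997
```

```bash
python3 go.py .429 -.300 .031 .145
python3 - <<'E'
from workcell import *; from h import *
t=snapshot("top"); s=snapshot("side")
crop(t,130,60,330,220,4,"pics/g1.png"); crop(s,270,100,400,220,5,"pics/g2.png")
crop(t,370,180,470,280,5,"pics/g3.png")
o=observe(); print(proj(s,o["tool_pos"]),proj(s,[.429,-.300,.064]))
print(ray(t,(231.25,175.25),.042))
E
```

```text
t 7.4 pos [ 0.4329 -0.2994  0.1011] rot [ 3.1387e+00 -2.4000e-03  1.4720e-01] F [-0.27 -0.22  0.71] g 0.997
shift [-0.103 -0.004  1.753] turn [ 0.02  -0.017  0.016] rows>= 1.4046486008165624
[[331.5068657  158.67454527]] [[331.95177052 168.74282015]]
[0.5559257  0.11136068 0.042     ]
```

View pics/g1.png

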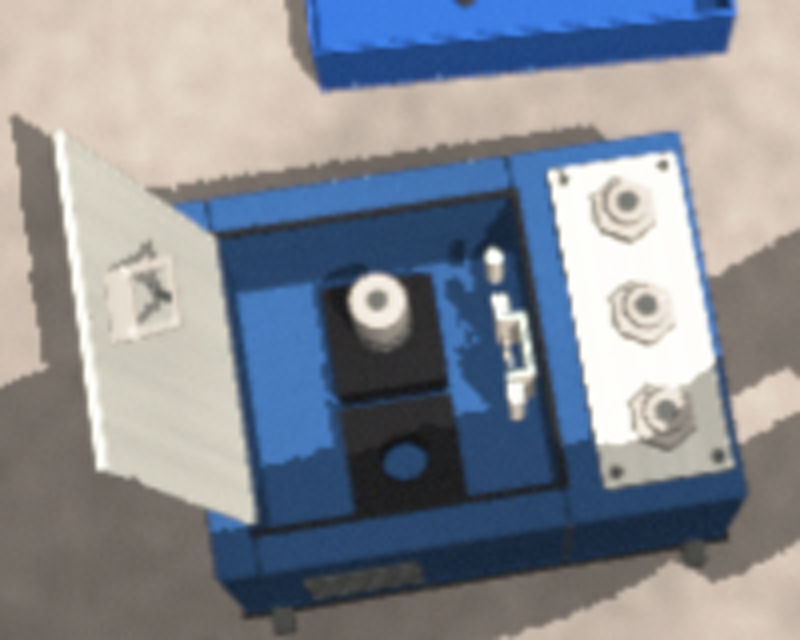

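View pics/g2.png

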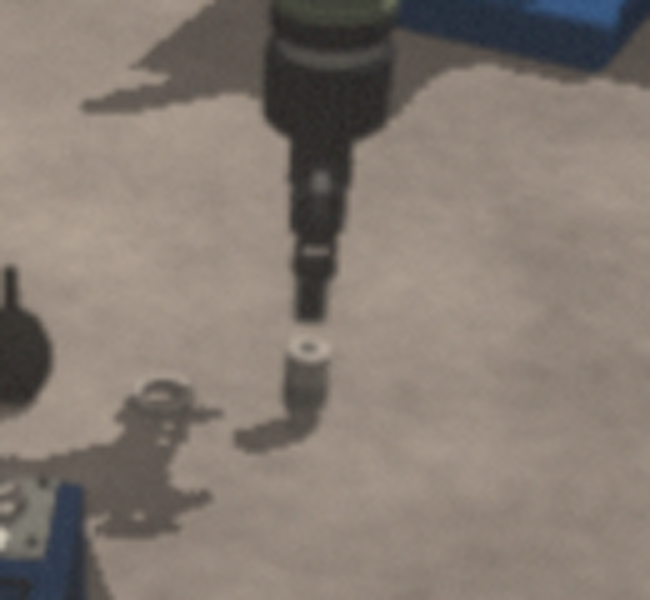

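View pics/g3.png

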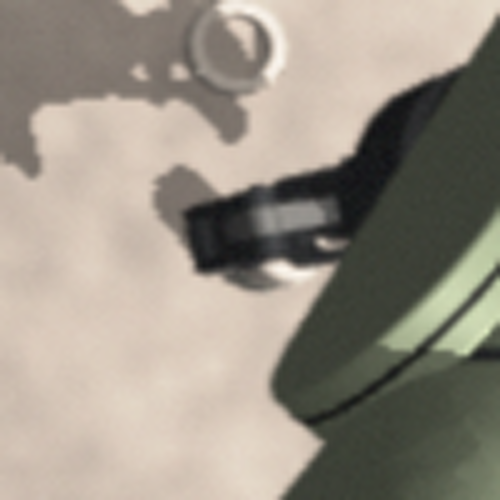

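Emit:
{"fn": "servo_tool", "kwargs": {"commands": [{"tx":-0.06,"ty":0,"tz":0.5,"rx":0,"ry":0,"rz":0,"fingers":85},{"tx":-0.06,"ty":0,"tz":1.0,"rx":0,"ry":0,"rz":0,"fingers":85},{"tx":-0.06,"ty":0,"tz":1.5,"rx":0,"ry":0,"rz":0,"fingers":85},{"tx":-0.06,"ty":0,"tz":1.75,"rx":0,"ry":0,"rz":0,"fingers":85},{"tx":-0.06,"ty":0,"tz":1.75,"rx":0,"ry":0,"rz":0,"fingers":85},{"tx":-0.06,"ty":0,"tz":1.75,"rx":0,"ry":0,"rz":0,"fingers":85},{"tx":-0.06,"ty":0,"tz":1.75,"rx":0,"ry":0,"rz":0,"fingers":85}]}}

```text
t: 8.2
tool_pos: [0.4297, -0.2996, 0.0307]
ee_rot: [3.139, -0.002, 0.147]
wrist_force: [0.3, 0.4, -0.7]
gripper_width: 0.995
```

```bash
python3 go.py .429 -.300 .031 .145
python3 - <<'E'
from workcell import *; from h import *
t=snapshot("top"); s=snapshot("side")
crop(s,270,100,400,220,5,"pics/h2.png")
print(ray(t,(231.25,175.25),.042),ray(t,(224.5,134.75),.086))
E
```

```text
t 8.2 pos [ 0.4297 -0.2996  0.0307] rot [ 3.1393e+00 -1.8000e-03  1.4650e-01] F [ 0.26  0.4  -0.66] g 0.995
shift [-0.018  0.007 -0.007] turn [ 0.017 -0.013  0.011] rows>= 0.016434630844229938
[0.5559257  0.11136068 0.042     ] [0.63258767 0.12248418 0.086     ]
```

View pics/h2.png

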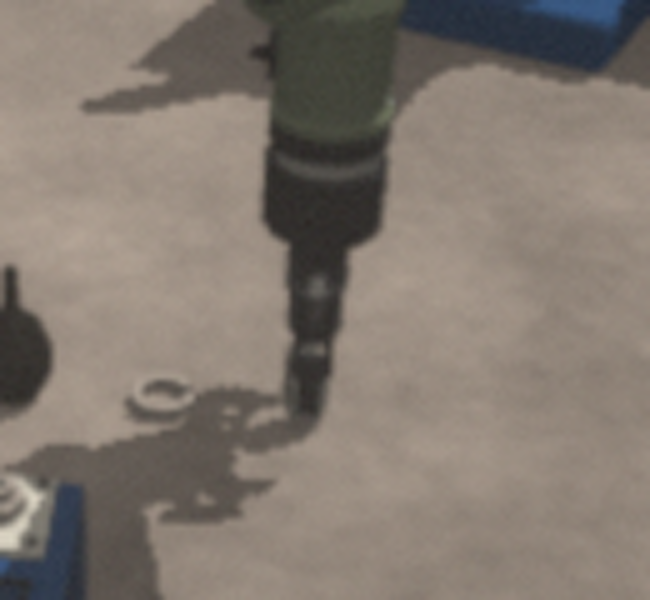

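Emit:
{"fn": "servo_tool", "kwargs": {"commands": [{"tx":0,"ty":0,"tz":0,"rx":0,"ry":0,"rz":0,"fingers":60},{"tx":0,"ty":0,"tz":0,"rx":0,"ry":0,"rz":0,"fingers":45},{"tx":0,"ty":0,"tz":0,"rx":0,"ry":0,"rz":0,"fingers":36},{"tx":0,"ty":0,"tz":0,"rx":0,"ry":0,"rz":0,"fingers":32},{"tx":0,"ty":0,"tz":0,"rx":0,"ry":0,"rz":0,"fingers":20},{"tx":0,"ty":0,"tz":0,"rx":0,"ry":0,"rz":0,"fingers":20},{"tx":0,"ty":0,"tz":0,"rx":0,"ry":0,"rz":0,"fingers":20},{"tx":0,"ty":0,"tz":0,"rx":0,"ry":0,"rz":0,"fingers":20}], "force": 60}}

```text
t: 9.1
tool_pos: [0.429, -0.2993, 0.0296]
ee_rot: [3.14, -0.001, 0.146]
wrist_force: [-1.2, -2.5, 1.9]
gripper_width: 0.34
```

Emit:
{"fn": "servo_tool", "kwargs": {"commands": [{"tx":0,"ty":0,"tz":-0.1,"rx":0,"ry":0,"rz":0,"fingers":20},{"tx":0,"ty":0,"tz":-0.3,"rx":0,"ry":0,"rz":0,"fingers":20},{"tx":0,"ty":0,"tz":-0.6,"rx":0,"ry":0,"rz":0,"fingers":20},{"tx":0,"ty":0,"tz":-1.0,"rx":0,"ry":0,"rz":0,"fingers":20},{"tx":0,"ty":0,"tz":-1.0,"rx":0,"ry":0,"rz":0,"fingers":20}]}}

```text
t: 9.6
tool_pos: [0.4302, -0.3, 0.072]
ee_rot: [3.137, -0.003, 0.147]
wrist_force: [0.3, -1.0, -2.5]
gripper_width: 0.334
```

```bash
python3 go.py .5562 .1112 .22 .145
python3 - <<'E'
from workcell import *; from h import *
t=snapshot("top"); s=snapshot("side")
crop(s,290,110,370,210,6,"pics/i2.png")
crop(t,370,180,470,280,5,"pics/i3.png")
o=observe(); print(proj(s,o["tool_pos"]),proj(t,o["tool_pos"]))
E
```

```text
t 9.6 pos [ 0.4302 -0.3     0.072 ] rot [ 3.1375 -0.0034  0.1465] F [ 0.35 -0.98 -2.51] g 0.334
shift [ 4.629 -9.695 -3.725] turn [ 0.029 -0.024  0.011] rows>= 9.09635331050967
[[332.05242515 167.43416953]] [[427.96431862 229.25881141]]
```

View pics/i2.png

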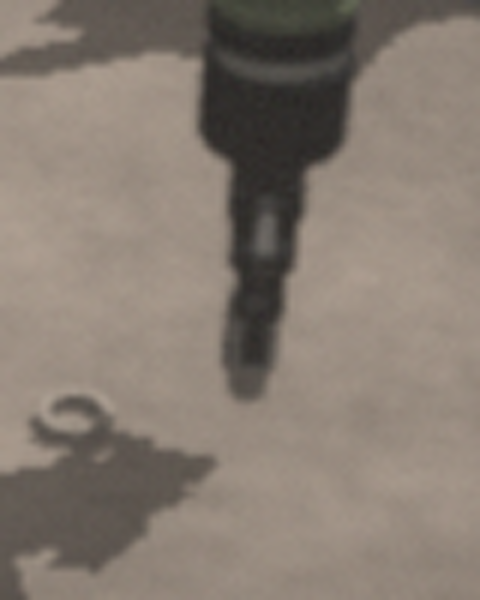

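View pics/i3.png

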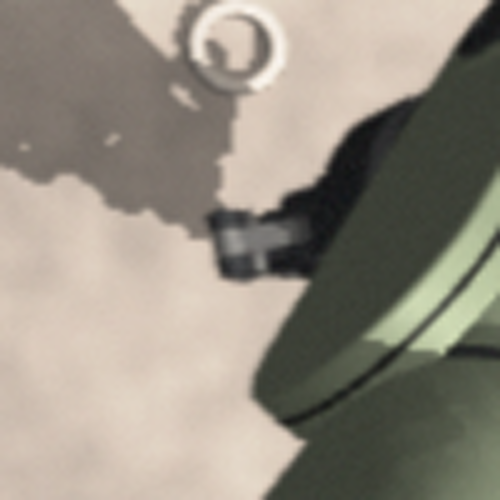

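Emit:
{"fn": "servo_tool", "kwargs": {"commands": [{"tx":0.1,"ty":-0.2,"tz":-0.6,"rx":0,"ry":0,"rz":0,"fingers":20},{"tx":0.3,"ty":-0.7,"tz":-1.4,"rx":0,"ry":0,"rz":0,"fingers":20},{"tx":0.7,"ty":-1.4,"tz":-2.1,"rx":0,"ry":0,"rz":0,"fingers":20},{"tx":1.1,"ty":-2.2,"tz":-2.7,"rx":0,"ry":0,"rz":0,"fingers":20},{"tx":1.5,"ty":-3.1,"tz":-3.2,"rx":0,"ry":0,"rz":0,"fingers":20},{"tx":2.0,"ty":-4.0,"tz":-3.5,"rx":0,"ry":0,"rz":0,"fingers":20},{"tx":2.4,"ty":-4.9,"tz":-3.72,"rx":0,"ry":0,"rz":0,"fingers":20},{"tx":2.8,"ty":-5.8,"tz":-3.72,"rx":0,"ry":0,"rz":0,"fingers":20},{"tx":3.2,"ty":-6.7,"tz":-3.72,"rx":0,"ry":0,"rz":0,"fingers":20},{"tx":3.6,"ty":-7.6,"tz":-3.72,"rx":0,"ry":0,"rz":0,"fingers":20},{"tx":4.0,"ty":-8.4,"tz":-3.72,"rx":0,"ry":0,"rz":0,"fingers":20},{"tx":4.3,"ty":-9.0,"tz":-3.72,"rx":0,"ry":0,"rz":0,"fingers":20},{"tx":4.5,"ty":-9.4,"tz":-3.72,"rx":0,"ry":0,"rz":0,"fingers":20},{"tx":4.6,"ty":-9.7,"tz":-3.72,"rx":0,"ry":0,"rz":0,"fingers":20},{"tx":4.6,"ty":-9.7,"tz":-3.72,"rx":0,"ry":0,"rz":0,"fingers":20},{"tx":4.6,"ty":-9.7,"tz":-3.72,"rx":0,"ry":0,"rz":0,"fingers":20}]}}

```text
t: 11.3
tool_pos: [0.5534, 0.1115, 0.2174]
ee_rot: [3.141, 0.002, 0.147]
wrist_force: [0.4, -0.2, -3.3]
gripper_width: 0.34
```

```bash
python3 go.py .5562 .1112 .22 .145
python3 - <<'E'
from workcell import *; from h import *
t=snapshot("top"); s=snapshot("side")
crop(s,190,130,310,250,5,"pics/j2.png")
crop(t,150,60,330,210,4,"pics/j3.png")
o=observe(); p=o["tool_pos"]; print(proj(s,[p,p-[0,0,.031]]),proj(t,[p,p-[0,0,.031]]))
E
```

```text
t 11.3 pos [0.5534 0.1115 0.2174] rot [3.141e+00 1.600e-03 1.465e-01] F [ 0.39 -0.2  -3.27] g 0.34
shift [ 0.067  0.018 -0.066] turn [0.004 0.012 0.011] rows>= 0.0763135519154769
[[253.37191562 200.7083851 ]
 [254.14064754 211.06721541]] [[225.33744542 153.48036391]
 [226.59119027 158.17544975]]
```

View pics/j2.png

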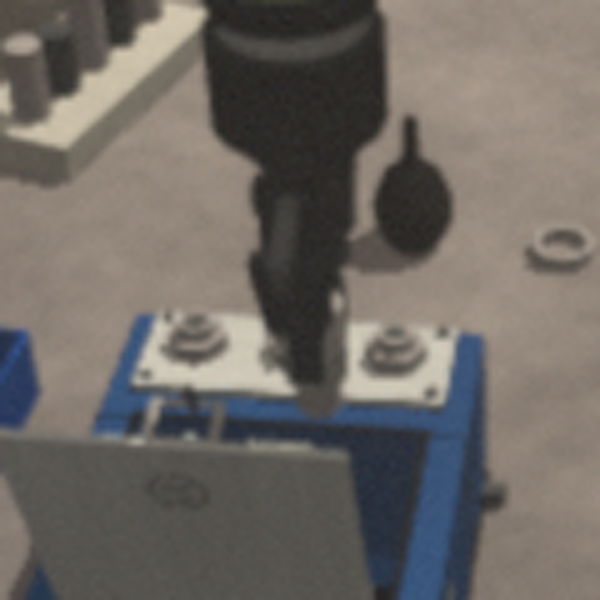

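View pics/j3.png

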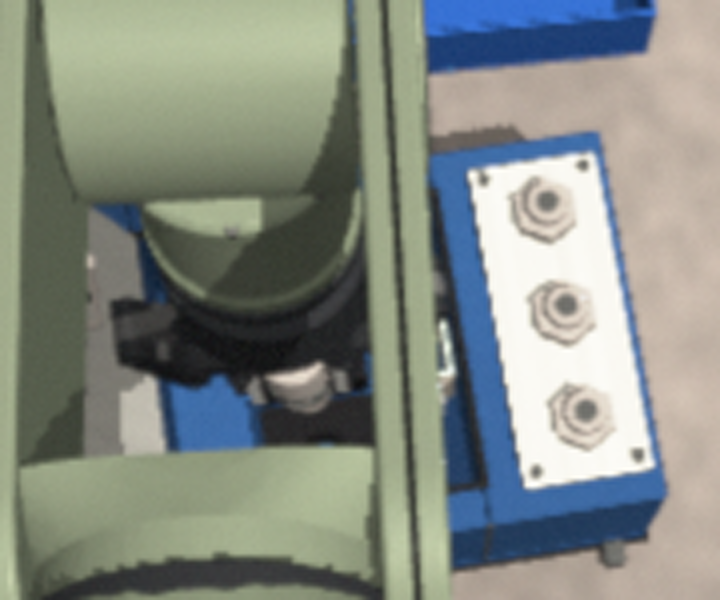

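Emit:
{"fn": "servo_tool", "kwargs": {"commands": [{"tx":0.04,"ty":0.01,"tz":0.4,"rx":0,"ry":0,"rz":0,"fingers":20},{"tx":0.07,"ty":0.02,"tz":1.0,"rx":0,"ry":0,"rz":0,"fingers":20},{"tx":0.07,"ty":0.02,"tz":1.6,"rx":0,"ry":0,"rz":0,"fingers":20},{"tx":0.07,"ty":0.02,"tz":2.2,"rx":0,"ry":0,"rz":0,"fingers":20},{"tx":0.07,"ty":0.02,"tz":2.7,"rx":0,"ry":0,"rz":0,"fingers":20},{"tx":0.07,"ty":0.02,"tz":3.0,"rx":0,"ry":0,"rz":0,"fingers":20},{"tx":0.07,"ty":0.02,"tz":3.1,"rx":0,"ry":0,"rz":0,"fingers":20},{"tx":0.07,"ty":0.02,"tz":3.1,"rx":0,"ry":0,"rz":0,"fingers":20},{"tx":0.07,"ty":0.02,"tz":3.1,"rx":0,"ry":0,"rz":0,"fingers":20}]}}

```text
t: 12.3
tool_pos: [0.558, 0.1115, 0.0953]
ee_rot: [3.141, -0.002, 0.146]
wrist_force: [-0.5, 0.2, -2.8]
gripper_width: 0.343
```

```bash
python3 go.py .5562 .1112 .08 .145
python3 - <<'E'
from workcell import *; from h import *
t=snapshot("top"); s=snapshot("side")
crop(t,170,100,300,210,6,"pics/k3.png")
crop(s,170,130,310,250,5,"pics/k2.png")
o=observe(); p=o["tool_pos"]; f=p-[0,0,.030]
print((proj(t,[p,f])-[170,100])*6)
th=np.linspace(0,2*np.pi,60)
im=cv2.imread("pics/k3.png")
for c,r,z,col in((f,.011,0,(0,0,255)),(f+[0,0,.02],.015,0,(0,255,255)),(f+[0,0,.064],.015,0,(0,255,255)),(np.array([.5562,.1112,.042]),.0125,0,(0,255,0)),(np.array([.5562,.1112,.042]),.0145,0,(0,255,0))):
    q=((proj(t,c+np.c_[r*np.cos(th),r*np.sin(th),0*th])-[170,100]+.5)*6).astype(int)
    cv2.polylines(im,[q],True,col,1)
cv2.imwrite("pics/k4.png",im)
E
```

```text
t 12.3 pos [0.558  0.1115 0.0953] rot [ 3.1413e+00 -2.4000e-03  1.4610e-01] F [-0.53  0.25 -2.76] g 0.343
shift [-0.047  0.     0.382] turn [ 0.002 -0.017  0.008] rows>= 0.30827446376809314
[[356.91537701 408.81923974]
 [362.52089875 429.98106032]]
```

View pics/k3.png

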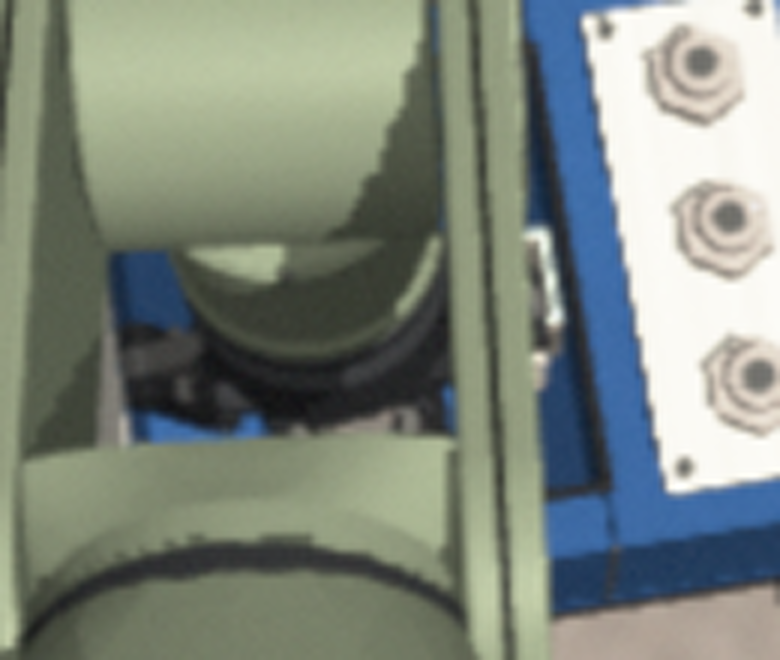

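View pics/k4.png

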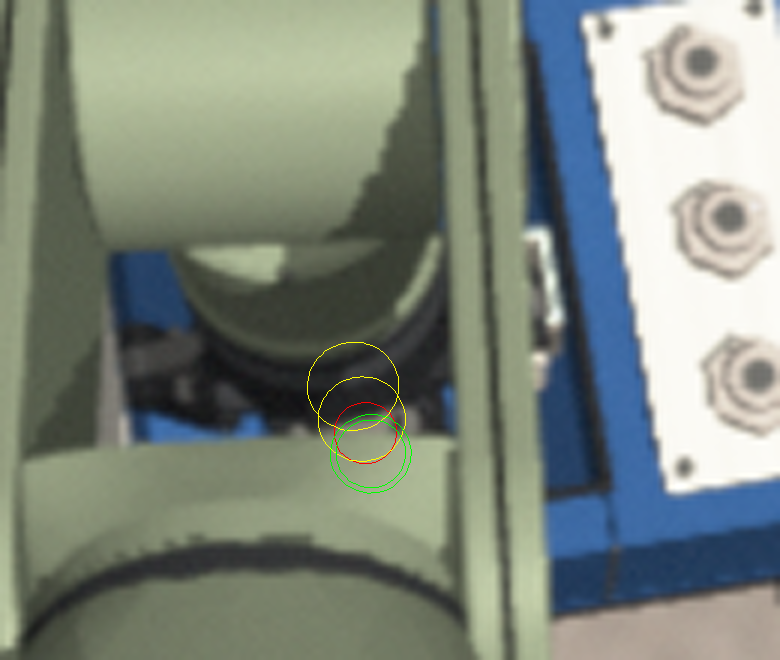

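View pics/k2.png

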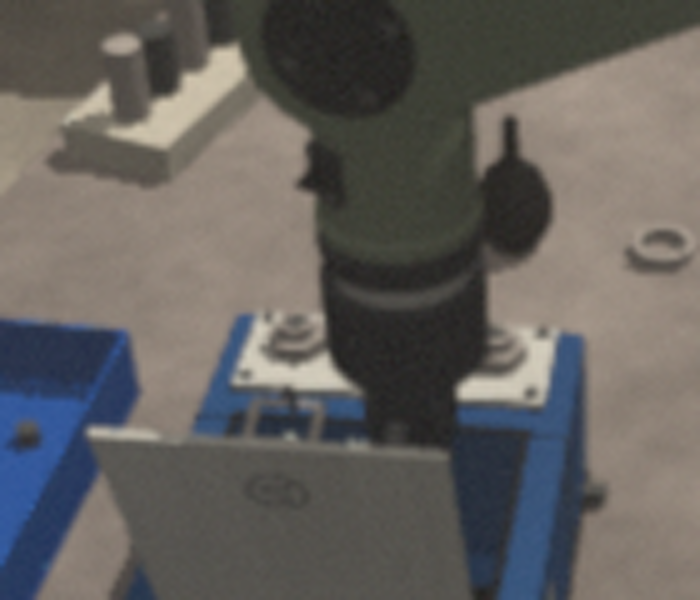

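Run:
```python
from workcell import *; from h import *
t=snapshot("top"); s=snapshot("side"); p=np.array([.5534,.1115,.2174]); f=p-[0,0,.030]
th=np.linspace(0,2*np.pi,60)
for im,cam,off,k,o in(("pics/j3.png",t,[150,60],4,"pics/l3.png"),("pics/j2.png",s,[190,130],5,"pics/l2.png")):
  im=cv2.imread(im)
  for z,r in((0,.011),(.02,.015),(.02,.011),(.064,.015)):
    q=((proj(cam,f+np.c_[r*np.cos(th),r*np.sin(th),z+0*th])-off+.5)*k).astype(int)
    cv2.polylines(im,[q],True,(0,0,255),1)
  cv2.imwrite(o,im[150:450,200:450] if k==4 else im[200:450,200:450])
a=cv2.imread("pics/l3.png");b=cv2.imread("pics/l2.png")
cv2.imwrite("pics/l.png",np.hstack([cv2.resize(a,(400,480)),cv2.resize(b,(400,480))]))
```

```text
(no output)
```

View pics/l.png

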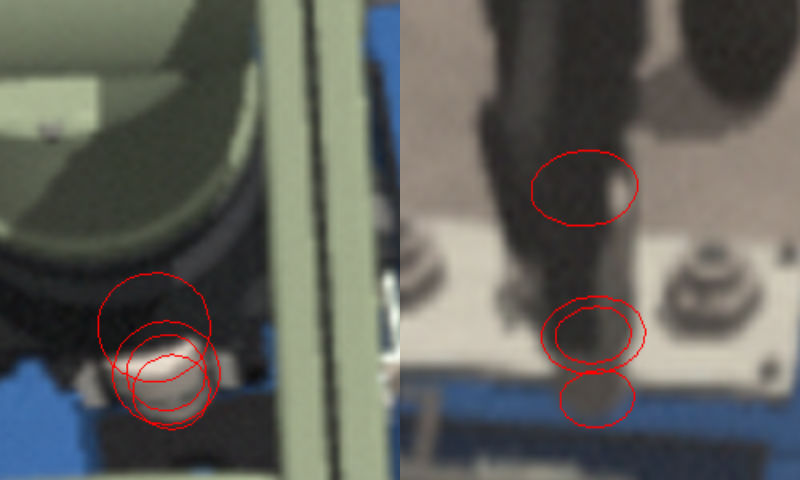

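Emit:
{"fn": "servo_tool", "kwargs": {"commands": [{"tx":-0.07,"ty":0.015,"tz":0.1,"rx":0,"ry":0,"rz":0,"fingers":20},{"tx":-0.07,"ty":0.015,"tz":0.25,"rx":0,"ry":0,"rz":0,"fingers":20},{"tx":-0.07,"ty":0.015,"tz":0.4,"rx":0,"ry":0,"rz":0,"fingers":20},{"tx":-0.07,"ty":0.015,"tz":0.45,"rx":0,"ry":0,"rz":0,"fingers":20},{"tx":-0.07,"ty":0.015,"tz":0.45,"rx":0,"ry":0,"rz":0,"fingers":20},{"tx":-0.07,"ty":0.015,"tz":0.45,"rx":0,"ry":0,"rz":0,"fingers":20}]}}

```text
t: 13.1
tool_pos: [0.5543, 0.1106, 0.0759]
ee_rot: [-3.142, 0.0, 0.146]
wrist_force: [-0.6, -0.7, -3.0]
gripper_width: 0.335
```

```bash
python3 go.py .555 .1105 .052 .145
```

```text
t 13.1 pos [0.5543 0.1106 0.0759] rot [-3.1416e+00  1.0000e-04  1.4640e-01] F [-0.55 -0.65 -2.96] g 0.335
shift [0.017 0.006 0.598] turn [-0.     0.001  0.01 ] rows>= 0.47830085001746675
```

Lower slowly, 2 mm per row, checking force.

Emit:
{"fn": "servo_tool", "kwargs": {"commands": [{"tx":0.015,"ty":0,"tz":0.05,"rx":0,"ry":0,"rz":0,"fingers":20},{"tx":0.015,"ty":0,"tz":0.1,"rx":0,"ry":0,"rz":0,"fingers":20},{"tx":0.015,"ty":0,"tz":0.15,"rx":0,"ry":0,"rz":0,"fingers":20},{"tx":0.015,"ty":0,"tz":0.2,"rx":0,"ry":0,"rz":0,"fingers":20}]}}

```text
t: 13.5
tool_pos: [0.5564, 0.111, 0.0691]
ee_rot: [-3.141, -0.004, 0.146]
wrist_force: [1.2, 2.2, 4.5]
gripper_width: 0.34
```

Emit:
{"fn": "servo_tool", "kwargs": {"commands": [{"tx":0,"ty":0,"tz":0.05,"rx":0,"ry":0,"rz":0,"fingers":20},{"tx":0,"ty":0,"tz":0.1,"rx":0,"ry":0,"rz":0,"fingers":20}]}}

```text
t: 13.7
tool_pos: [0.5562, 0.1114, 0.0646]
ee_rot: [-3.141, -0.003, 0.146]
wrist_force: [3.1, 2.5, -0.2]
gripper_width: 0.335
```

Emit:
{"fn": "servo_tool", "kwargs": {"commands": [{"tx":0.03,"ty":-0.03,"tz":0.05,"rx":0,"ry":0,"rz":0,"fingers":20},{"tx":0.03,"ty":-0.03,"tz":0.1,"rx":0,"ry":0,"rz":0,"fingers":20},{"tx":0.03,"ty":-0.03,"tz":0.15,"rx":0,"ry":0,"rz":0,"fingers":20}]}}

```text
t: 14.0
tool_pos: [0.5561, 0.112, 0.0578]
ee_rot: [3.141, -0.0, 0.146]
wrist_force: [1.8, 0.9, -0.5]
gripper_width: 0.339
```

Emit:
{"fn": "servo_tool", "kwargs": {"commands": [{"tx":0,"ty":0,"tz":0.04,"rx":0,"ry":0,"rz":0,"fingers":20},{"tx":0,"ty":0,"tz":0.08,"rx":0,"ry":0,"rz":0,"fingers":20},{"tx":0,"ty":0,"tz":0.1,"rx":0,"ry":0,"rz":0,"fingers":20}]}}

```text
t: 14.3
tool_pos: [0.5561, 0.112, 0.054]
ee_rot: [3.141, -0.001, 0.146]
wrist_force: [3.0, 0.3, 0.2]
gripper_width: 0.337
```

Emit:
{"fn": "servo_tool", "kwargs": {"commands": [{"tx":0.02,"ty":0,"tz":0.025,"rx":0,"ry":0,"rz":0,"fingers":20},{"tx":0.02,"ty":0,"tz":0.05,"rx":0,"ry":0,"rz":0,"fingers":20},{"tx":0.02,"ty":0,"tz":0.05,"rx":0,"ry":0,"rz":0,"fingers":20}]}}

```text
t: 14.6
tool_pos: [0.5563, 0.112, 0.0521]
ee_rot: [3.141, 0.001, 0.146]
wrist_force: [2.2, -0.1, 1.0]
gripper_width: 0.327
```

Emit:
{"fn": "servo_tool", "kwargs": {"commands": [{"tx":0,"ty":0,"tz":0.025,"rx":0,"ry":0,"rz":0,"fingers":20},{"tx":0,"ty":0,"tz":0.05,"rx":0,"ry":0,"rz":0,"fingers":20},{"tx":0,"ty":0,"tz":0.05,"rx":0,"ry":0,"rz":0,"fingers":20}]}}

```text
t: 14.9
tool_pos: [0.5571, 0.1121, 0.0516]
ee_rot: [3.141, -0.001, 0.146]
wrist_force: [-0.7, -0.7, 7.6]
gripper_width: 0.333
```

Emit:
{"fn": "servo_tool", "kwargs": {"commands": [{"tx":0,"ty":0,"tz":-0.04,"rx":0,"ry":0,"rz":0,"fingers":28},{"tx":0,"ty":0,"tz":-0.04,"rx":0,"ry":0,"rz":0,"fingers":36},{"tx":0,"ty":0,"tz":-0.04,"rx":0,"ry":0,"rz":0,"fingers":44},{"tx":0,"ty":0,"tz":-0.04,"rx":0,"ry":0,"rz":0,"fingers":50},{"tx":0,"ty":0,"tz":-0.04,"rx":0,"ry":0,"rz":0,"fingers":50},{"tx":0,"ty":0,"tz":-0.04,"rx":0,"ry":0,"rz":0,"fingers":50}]}}

```text
t: 15.5
tool_pos: [0.5564, 0.1122, 0.0514]
ee_rot: [-3.142, 0.001, 0.146]
wrist_force: [0.1, 0.3, -0.7]
gripper_width: 0.588
```

Emit:
{"fn": "servo_tool", "kwargs": {"commands": [{"tx":0,"ty":0,"tz":-0.15,"rx":0,"ry":0,"rz":0,"fingers":50},{"tx":0,"ty":0,"tz":-0.4,"rx":0,"ry":0,"rz":0,"fingers":50},{"tx":0,"ty":0,"tz":-0.9,"rx":0,"ry":0,"rz":0,"fingers":50},{"tx":0,"ty":0,"tz":-1.6,"rx":0,"ry":0,"rz":0,"fingers":50},{"tx":0,"ty":0,"tz":-2.4,"rx":0,"ry":0,"rz":0,"fingers":50},{"tx":0,"ty":0,"tz":-3.3,"rx":0,"ry":0,"rz":0,"fingers":40},{"tx":0,"ty":0,"tz":-4.3,"rx":0,"ry":0,"rz":0,"fingers":20},{"tx":0,"ty":0,"tz":-5.2,"rx":0,"ry":0,"rz":0,"fingers":0},{"tx":0,"ty":0,"tz":-6.0,"rx":0,"ry":0,"rz":0,"fingers":0},{"tx":0,"ty":0,"tz":-6.7,"rx":0,"ry":0,"rz":0,"fingers":0},{"tx":0,"ty":0,"tz":-6.9,"rx":0,"ry":0,"rz":0,"fingers":0},{"tx":0,"ty":0,"tz":-6.9,"rx":0,"ry":0,"rz":0,"fingers":0}]}}

```text
t: 16.7
tool_pos: [0.5573, 0.1122, 0.3298]
ee_rot: [3.141, -0.004, 0.147]
wrist_force: [-0.4, -0.3, -0.2]
gripper_width: 0.0
```

```bash
python3 go.py .5562 .35 .32 .145
python3 - <<'E'
from workcell import *; from h import *
t=snapshot("top"); s=snapshot("side")
crop(t,130,60,330,210,4,"pics/n3.png")
crop(s,140,80,310,250,4,"pics/n2.png")
E
```

```text
t 16.7 pos [0.5573 0.1122 0.3298] rot [ 3.1412 -0.0042  0.1465] F [-0.41 -0.31 -0.2 ] g 0.0
shift [ 0.838 -5.884  0.246] turn [ 0.003 -0.03   0.011] rows>= 4.759103873566991
```

View pics/n3.png

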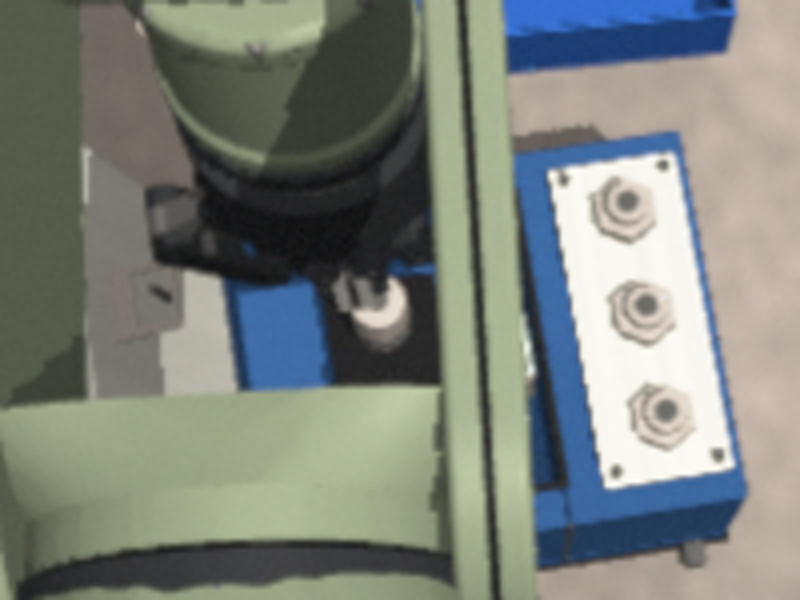

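View pics/n2.png

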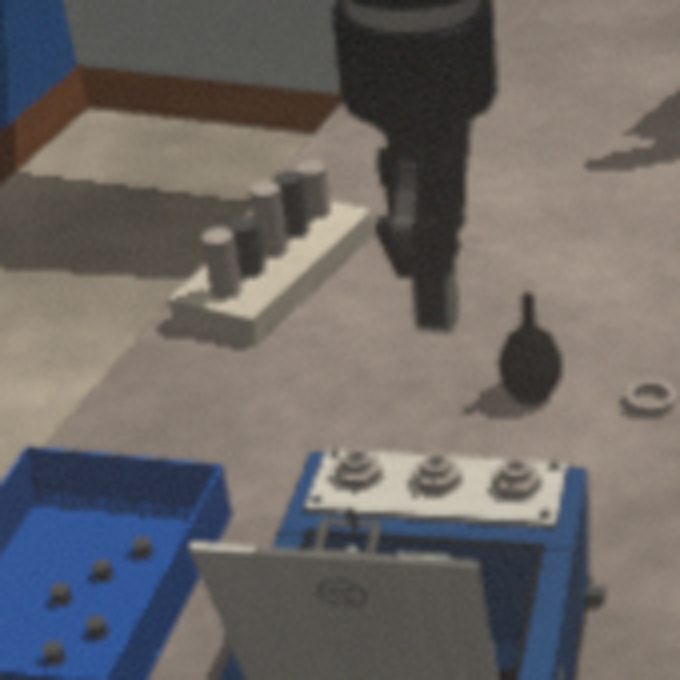

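```bash
python3 go.py .5685 .2843 .33 .145; python3 go.py .5685 .2843 .225 .145
python3 - <<'E'
import numpy as np
yh=0;zh=.112;y0=.088;z0=.225
for th in list(range(110,-1,-5)):
    a=np.radians(th); r=.125+.013*np.clip((90-th)/60,0,1)
    y=-r*np.cos(a)+.015; z=zh+r*np.sin(a)-.002*np.cos(a)
    print(th, 'ty',round(-(y-y0)/.04,2),'tz',round(-(z-z0)/.04,2))
E
```

```text
t 16.8 pos [0.5558 0.1122 0.3261] rot [-3.1414e+00  2.5000e-03  1.4640e-01] F [-0.51 -0.64 -0.96] g 0.001
shift [ 0.941 -4.211 -0.098] turn [-0.002  0.018  0.01 ] rows>= 3.452716306443091
t 16.8 pos [0.5558 0.1122 0.3261] rot [-3.1414e+00  2.5000e-03  1.4640e-01] F [-0.51 -0.64 -0.96] g 0.001
shift [ 0.947 -4.21   2.527] turn [-0.002  0.018  0.01 ] rows>= 4.000777422390893
110 ty 0.76 tz -0.13
105 ty 1.02 tz -0.21
100 ty 1.28 tz -0.26
95 ty 1.55 tz -0.29
90 ty 1.83 tz -0.3
85 ty 2.1 tz -0.31
80 ty 2.38 tz -0.3
75 ty 2.65 tz -0.26
70 ty 2.93 tz -0.2
65 ty 3.2 tz -0.11
60 ty 3.47 tz 0.0
55 ty 3.73 tz 0.14
50 ty 3.97 tz 0.3
45 ty 4.21 tz 0.48
40 ty 4.43 tz 0.68
35 ty 4.63 tz 0.9
30 ty 4.81 tz 1.14
25 ty 4.95 tz 1.41
20 ty 5.07 tz 1.69
15 ty 5.16 tz 1.98
10 ty 5.22 tz 2.28
5 ty 5.26 tz 2.57
0 ty 5.28 tz 2.88
```

Emit:
{"fn": "servo_tool", "kwargs": {"commands": [{"tx":0.1,"ty":-0.4,"tz":-0.1,"rx":0,"ry":0,"rz":0,"fingers":0},{"tx":0.3,"ty":-1.2,"tz":-0.1,"rx":0,"ry":0,"rz":0,"fingers":0},{"tx":0.5,"ty":-2.2,"tz":-0.1,"rx":0,"ry":0,"rz":0,"fingers":0},{"tx":0.8,"ty":-3.2,"tz":-0.1,"rx":0,"ry":0,"rz":0,"fingers":0},{"tx":0.94,"ty":-3.9,"tz":-0.1,"rx":0,"ry":0,"rz":0,"fingers":0},{"tx":0.94,"ty":-4.2,"tz":-0.1,"rx":0,"ry":0,"rz":0,"fingers":0},{"tx":0.94,"ty":-4.2,"tz":-0.1,"rx":0,"ry":0,"rz":0,"fingers":0}]}}

```text
t: 17.5
tool_pos: [0.5681, 0.2858, 0.3299]
ee_rot: [3.141, 0.003, 0.15]
wrist_force: [-0.5, 0.2, 0.2]
gripper_width: 0.003
```

```bash
python3 go.py .5685 .2843 .225 .145
python3 - <<'E'
from workcell import *; from h import *
t=snapshot("top"); s=snapshot("side")
crop(t,110,60,330,220,3,"pics/o3.png")
crop(s,120,60,310,250,3,"pics/o2.png")
o=observe();print(proj(s,[o["tool_pos"],[.575-.074,.240-.011,.262],[.575+.074,.24+.011,.262]]))
E
```

```text
t 17.5 pos [0.5681 0.2858 0.3299] rot [3.1412e+00 3.1000e-03 1.4960e-01] F [-0.52  0.23  0.16] g 0.003
shift [0.012 0.038 2.623] turn [0.003 0.022 0.033] rows>= 2.098553103436092
[[212.26087724 206.70796264]
 [258.7165776  222.29647242]
 [186.04457986 217.39962523]]
```

View pics/o3.png

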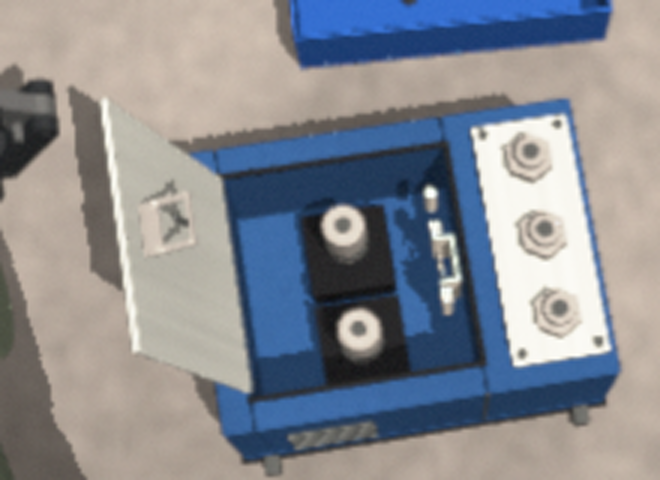

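View pics/o2.png

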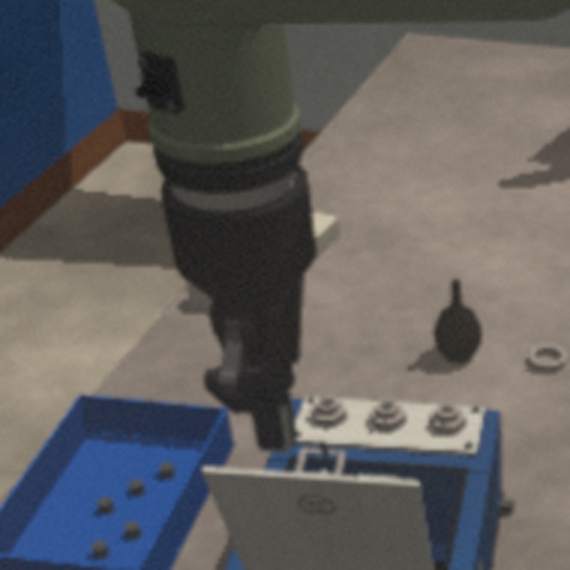

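Emit:
{"fn": "servo_tool", "kwargs": {"commands": [{"tx":0.01,"ty":0.04,"tz":0.6,"rx":0,"ry":0,"rz":0,"fingers":0},{"tx":0.01,"ty":0.04,"tz":1.4,"rx":0,"ry":0,"rz":0,"fingers":0},{"tx":0.01,"ty":0.04,"tz":2.2,"rx":0,"ry":0,"rz":0,"fingers":0},{"tx":0.01,"ty":0.04,"tz":2.6,"rx":0,"ry":0,"rz":0,"fingers":0},{"tx":0.01,"ty":0.04,"tz":2.6,"rx":0,"ry":0,"rz":0,"fingers":0},{"tx":0.01,"ty":0.04,"tz":2.6,"rx":0,"ry":0,"rz":0,"fingers":0}]}}

```text
t: 18.2
tool_pos: [0.5707, 0.2818, 0.2287]
ee_rot: [-3.141, -0.001, 0.145]
wrist_force: [0.1, -0.0, -0.3]
gripper_width: -0.0
```

```bash
python3 go.py .5685 .2843 .225 .145
python3 - <<'E'
from workcell import *; from h import *
t=snapshot("top"); s=snapshot("side")
crop(t,110,60,330,220,3,"pics/q3.png")
crop(s,120,60,310,250,3,"pics/q2.png")
for z in(.080,.086,.095): print(ray(t,(229.3,169.3),z),ray(t,(110+344/3,60+225/3),z))
E
```

```text
t 18.2 pos [0.5707 0.2818 0.2287] rot [-3.1415e+00 -1.4000e-03  1.4530e-01] F [ 0.13 -0.03 -0.29] g -0.0
shift [-0.045 -0.07   0.094] turn [-0.001 -0.01   0.002] rows>= 0.10032072474707655
[0.559569   0.11304763 0.08      ] [0.63404332 0.12259084 0.08      ]
[0.55804769 0.11265561 0.086     ] [0.6320393  0.12213696 0.086     ]
[0.55576572 0.11206757 0.095     ] [0.62903327 0.12145614 0.095     ]
```

View pics/q2.png

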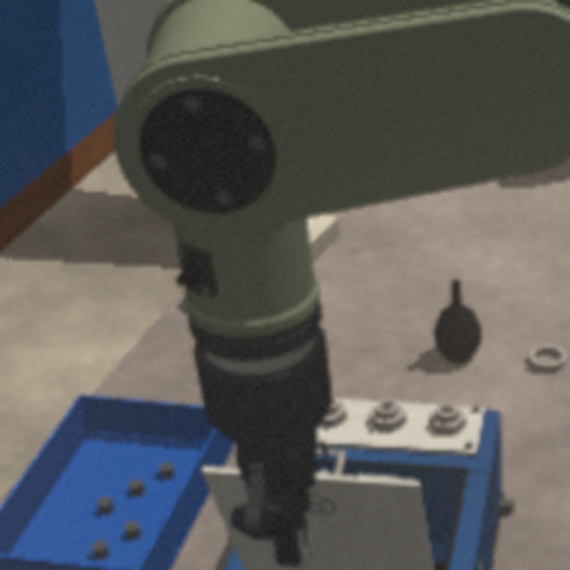

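View pics/q3.png

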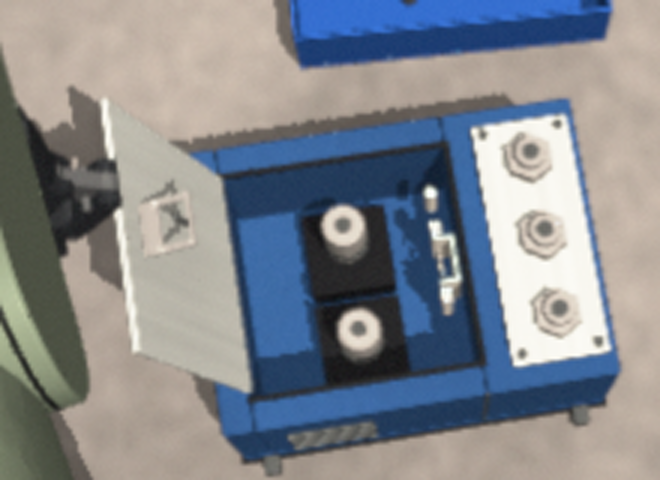

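Emit:
{"fn": "servo_tool", "kwargs": {"commands": [{"tx":0,"ty":0.25,"tz":0,"rx":0,"ry":0,"rz":0,"fingers":0},{"tx":0,"ty":0.55,"tz":-0.08,"rx":0,"ry":0,"rz":0,"fingers":0},{"tx":0,"ty":0.78,"tz":-0.13,"rx":0,"ry":0,"rz":0,"fingers":0},{"tx":0,"ty":1.0,"tz":-0.2,"rx":0,"ry":0,"rz":0,"fingers":0},{"tx":0,"ty":1.14,"tz":-0.23,"rx":0,"ry":0,"rz":0,"fingers":0},{"tx":0,"ty":1.28,"tz":-0.26,"rx":0,"ry":0,"rz":0,"fingers":0},{"tx":0,"ty":1.42,"tz":-0.28,"rx":0,"ry":0,"rz":0,"fingers":0},{"tx":0,"ty":1.55,"tz":-0.29,"rx":0,"ry":0,"rz":0,"fingers":0}]}}

```text
t: 19.1
tool_pos: [0.5792, 0.2208, 0.2394]
ee_rot: [-3.141, -0.0, 0.147]
wrist_force: [0.8, 1.1, 0.1]
gripper_width: -0.003
```

```bash
python3 go.py .5685 .2843 .225 .145
python3 - <<'E'
from workcell import *; from h import *
t=snapshot("top"); s=snapshot("side")
crop(t,110,60,330,220,3,"pics/r3.png")
crop(s,120,60,310,250,3,"pics/r2.png")
E
```

```text
t 19.1 pos [0.5792 0.2208 0.2394] rot [-3.1414e+00 -5.0000e-04  1.4650e-01] F [0.8  1.09 0.1 ] g -0.003
shift [-0.033 -1.61   0.361] turn [-0.001 -0.003  0.011] rows>= 1.3205278713068813
```

View pics/r2.png

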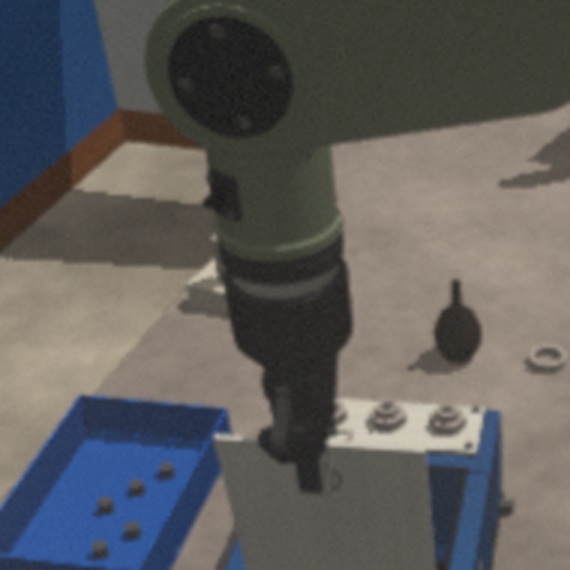

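View pics/r3.png

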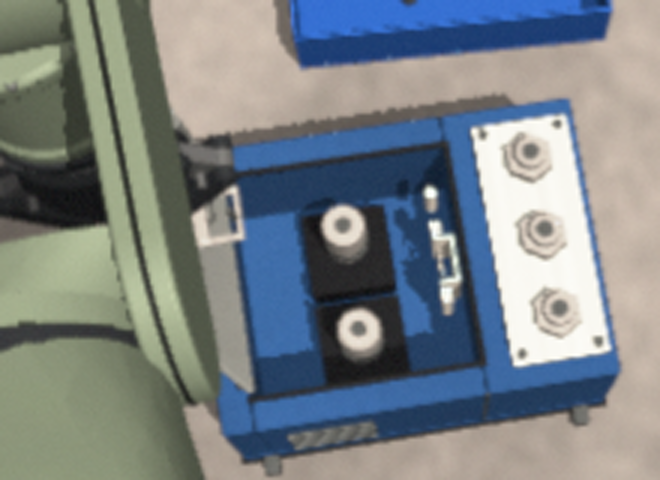

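Emit:
{"fn": "servo_tool", "kwargs": {"commands": [{"tx":0,"ty":0.14,"tz":-0.01,"rx":0,"ry":0,"rz":0,"fingers":0},{"tx":0,"ty":0.28,"tz":-0.01,"rx":0,"ry":0,"rz":0,"fingers":0},{"tx":0,"ty":0.41,"tz":-0.01,"rx":0,"ry":0,"rz":0,"fingers":0},{"tx":0,"ty":0.55,"tz":-0.02,"rx":0,"ry":0,"rz":0,"fingers":0},{"tx":0,"ty":0.69,"tz":-0.01,"rx":0,"ry":0,"rz":0,"fingers":0},{"tx":0,"ty":0.83,"tz":-0.01,"rx":0,"ry":0,"rz":0,"fingers":0},{"tx":0,"ty":0.97,"tz":0.01,"rx":0,"ry":0,"rz":0,"fingers":0},{"tx":0,"ty":1.1,"tz":0.03,"rx":0,"ry":0,"rz":0,"fingers":0},{"tx":0,"ty":1.24,"tz":0.06,"rx":0,"ry":0,"rz":0,"fingers":0},{"tx":0,"ty":1.38,"tz":0.09,"rx":0,"ry":0,"rz":0,"fingers":0},{"tx":0,"ty":1.52,"tz":0.13,"rx":0,"ry":0,"rz":0,"fingers":0},{"tx":0,"ty":1.65,"tz":0.18,"rx":0,"ry":0,"rz":0,"fingers":0},{"tx":0,"ty":1.79,"tz":0.23,"rx":0,"ry":0,"rz":0,"fingers":0},{"tx":0,"ty":1.92,"tz":0.29,"rx":0,"ry":0,"rz":0,"fingers":0},{"tx":0,"ty":2.05,"tz":0.36,"rx":0,"ry":0,"rz":0,"fingers":0},{"tx":0,"ty":2.18,"tz":0.43,"rx":0,"ry":0,"rz":0,"fingers":0},{"tx":0,"ty":2.3,"tz":0.51,"rx":0,"ry":0,"rz":0,"fingers":0},{"tx":0,"ty":2.42,"tz":0.59,"rx":0,"ry":0,"rz":0,"fingers":0}]}}

```text
t: 21.0
tool_pos: [0.5932, 0.1248, 0.2154]
ee_rot: [3.142, -0.0, 0.146]
wrist_force: [-0.9, 1.6, 0.1]
gripper_width: 0.0
```

```bash
python3 go.py .5685 .2843 .225 .145
python3 - <<'E'
from workcell import *; from h import *
s=snapshot("side")
crop(s,120,60,310,250,3,"pics/s2.png")
E
```

```text
t 21.0 pos [0.5932 0.1248 0.2154] rot [ 3.1415e+00 -1.0000e-04  1.4640e-01] F [-0.91  1.56  0.09] g 0.0
shift [-0.03  -4.034 -0.24 ] turn [ 0.    -0.001  0.01 ] rows>= 3.2329139922404657
```

View pics/s2.png

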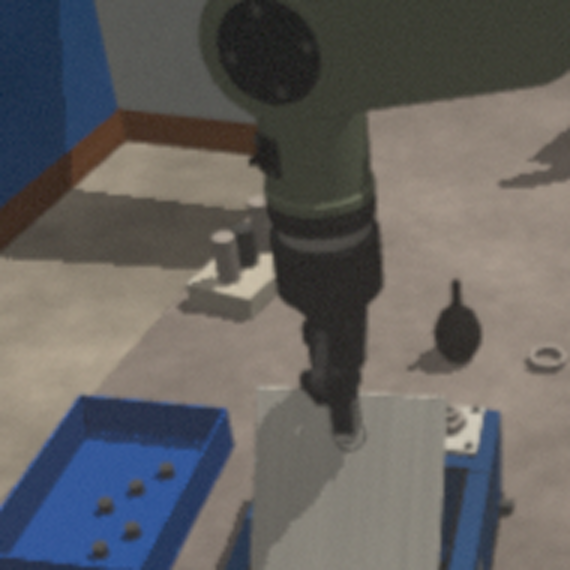

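Emit:
{"fn": "servo_tool", "kwargs": {"commands": [{"tx":0,"ty":0.12,"tz":0.09,"rx":0,"ry":0,"rz":0,"fingers":0},{"tx":0,"ty":0.24,"tz":0.18,"rx":0,"ry":0,"rz":0,"fingers":0},{"tx":0,"ty":0.35,"tz":0.28,"rx":0,"ry":0,"rz":0,"fingers":0},{"tx":0,"ty":0.46,"tz":0.38,"rx":0,"ry":0,"rz":0,"fingers":0},{"tx":0,"ty":0.56,"tz":0.49,"rx":0,"ry":0,"rz":0,"fingers":0},{"tx":0,"ty":0.66,"tz":0.6,"rx":0,"ry":0,"rz":0,"fingers":0},{"tx":0,"ty":0.75,"tz":0.72,"rx":0,"ry":0,"rz":0,"fingers":0},{"tx":0,"ty":0.84,"tz":0.84,"rx":0,"ry":0,"rz":0,"fingers":0},{"tx":0,"ty":0.91,"tz":0.97,"rx":0,"ry":0,"rz":0,"fingers":0},{"tx":0,"ty":0.98,"tz":1.11,"rx":0,"ry":0,"rz":0,"fingers":0},{"tx":0,"ty":1.04,"tz":1.25,"rx":0,"ry":0,"rz":0,"fingers":0},{"tx":0,"ty":1.1,"tz":1.39,"rx":0,"ry":0,"rz":0,"fingers":0},{"tx":0,"ty":1.15,"tz":1.53,"rx":0,"ry":0,"rz":0,"fingers":0},{"tx":0,"ty":1.19,"tz":1.68,"rx":0,"ry":0,"rz":0,"fingers":0}]}}

```text
t: 22.45
tool_pos: [0.6003, 0.0779, 0.1481]
ee_rot: [3.141, -0.0, 0.146]
wrist_force: [-0.5, -0.5, 1.4]
gripper_width: -0.002
```

```bash
python3 go.py .600 .0755 .115 .145
python3 - <<'E'
from workcell import *; from h import *
s=snapshot("side")
crop(s,160,120,310,250,4,"pics/u2.png")
E
```

```text
t 22.45 pos [0.6003 0.0779 0.1481] rot [ 3.1413e+00 -4.0000e-04  1.4630e-01] F [-0.46 -0.47  1.39] g -0.002
shift [-0.016  0.057  0.828] turn [ 0.002 -0.003  0.009] rows>= 0.6643085101908177
```

View pics/u2.png

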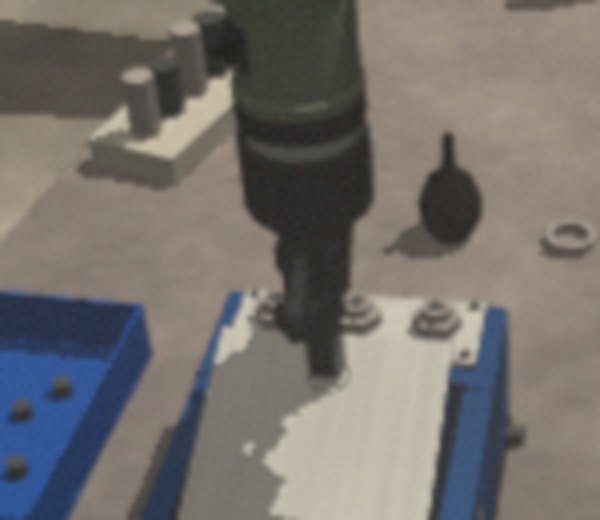

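Emit:
{"fn": "servo_tool", "kwargs": {"commands": [{"tx":0,"ty":0.03,"tz":0.12,"rx":0,"ry":0,"rz":0,"fingers":0},{"tx":0,"ty":0.05,"tz":0.24,"rx":0,"ry":0,"rz":0,"fingers":0},{"tx":0,"ty":0.06,"tz":0.36,"rx":0,"ry":0,"rz":0,"fingers":0},{"tx":0,"ty":0.06,"tz":0.46,"rx":0,"ry":0,"rz":0,"fingers":0},{"tx":0,"ty":0.06,"tz":0.56,"rx":0,"ry":0,"rz":0,"fingers":0},{"tx":0,"ty":0.06,"tz":0.64,"rx":0,"ry":0,"rz":0,"fingers":0},{"tx":0,"ty":0.06,"tz":0.7,"rx":0,"ry":0,"rz":0,"fingers":0},{"tx":0,"ty":0.06,"tz":0.75,"rx":0,"ry":0,"rz":0,"fingers":0},{"tx":0,"ty":0.06,"tz":0.75,"rx":0,"ry":0,"rz":0,"fingers":0}]}}

```text
t: 23.4
tool_pos: [0.6003, 0.0759, 0.1181]
ee_rot: [-3.141, 0.0, 0.146]
wrist_force: [1.2, -1.0, 2.1]
gripper_width: 0.002
```

Emit:
{"fn": "servo_tool", "kwargs": {"commands": [{"tx":0,"ty":0,"tz":0.03,"rx":0,"ry":0,"rz":0,"fingers":0},{"tx":0,"ty":0,"tz":0.06,"rx":0,"ry":0,"rz":0,"fingers":0},{"tx":0,"ty":0,"tz":0.09,"rx":0,"ry":0,"rz":0,"fingers":0},{"tx":0,"ty":0,"tz":0.12,"rx":0,"ry":0,"rz":0,"fingers":0},{"tx":0,"ty":0,"tz":0.15,"rx":0,"ry":0,"rz":0,"fingers":0},{"tx":0,"ty":0,"tz":0.15,"rx":0,"ry":0,"rz":0,"fingers":0}]}}

```text
t: 24.0
tool_pos: [0.6004, 0.0757, 0.1127]
ee_rot: [3.141, 0.0, 0.146]
wrist_force: [-1.6, -1.4, 3.6]
gripper_width: 0.0
```

Emit:
{"fn": "servo_tool", "kwargs": {"commands": [{"tx":0,"ty":0,"tz":0.025,"rx":0,"ry":0,"rz":0,"fingers":0},{"tx":0,"ty":0,"tz":0.05,"rx":0,"ry":0,"rz":0,"fingers":0},{"tx":0,"ty":0,"tz":0.075,"rx":0,"ry":0,"rz":0,"fingers":0},{"tx":0,"ty":0,"tz":0.1,"rx":0,"ry":0,"rz":0,"fingers":0}]}}

```text
t: 24.4
tool_pos: [0.6004, 0.0758, 0.1087]
ee_rot: [-3.142, -0.0, 0.146]
wrist_force: [-2.2, -1.2, 6.0]
gripper_width: -0.002
```

Emit:
{"fn": "servo_tool", "kwargs": {"commands": [{"tx":0,"ty":0,"tz":0.025,"rx":0,"ry":0,"rz":0,"fingers":0},{"tx":0,"ty":0,"tz":0.05,"rx":0,"ry":0,"rz":0,"fingers":0},{"tx":0,"ty":0,"tz":0.06,"rx":0,"ry":0,"rz":0,"fingers":0}]}}

```text
t: 24.7
tool_pos: [0.6005, 0.0759, 0.1065]
ee_rot: [-3.141, -0.0, 0.146]
wrist_force: [-3.1, -1.8, 6.9]
gripper_width: 0.004
```

Emit:
{"fn": "servo_tool", "kwargs": {"commands": [{"tx":0,"ty":0,"tz":0.02,"rx":0,"ry":0,"rz":0,"fingers":0},{"tx":0,"ty":0,"tz":0.04,"rx":0,"ry":0,"rz":0,"fingers":0},{"tx":0,"ty":0,"tz":0.04,"rx":0,"ry":0,"rz":0,"fingers":0}]}}

```text
t: 25.0
tool_pos: [0.6005, 0.076, 0.105]
ee_rot: [-3.141, -0.0, 0.146]
wrist_force: [-3.7, -0.6, 6.8]
gripper_width: -0.001
```

Emit:
{"fn": "servo_tool", "kwargs": {"commands": [{"tx":0,"ty":0,"tz":0.02,"rx":0,"ry":0,"rz":0,"fingers":0},{"tx":0,"ty":0,"tz":0.04,"rx":0,"ry":0,"rz":0,"fingers":0},{"tx":0,"ty":0,"tz":0.04,"rx":0,"ry":0,"rz":0,"fingers":0}]}}

```text
t: 25.3
tool_pos: [0.6005, 0.076, 0.1042]
ee_rot: [-3.141, -0.0, 0.147]
wrist_force: [-4.5, -1.1, 10.2]
gripper_width: -0.001
```

Emit:
{"fn": "servo_tool", "kwargs": {"commands": [{"tx":0,"ty":0,"tz":0.02,"rx":0,"ry":0,"rz":0,"fingers":0},{"tx":0,"ty":0,"tz":0.03,"rx":0,"ry":0,"rz":0,"fingers":0},{"tx":0,"ty":0,"tz":0.03,"rx":0,"ry":0,"rz":0,"fingers":0}]}}

```text
t: 25.6
tool_pos: [0.6005, 0.076, 0.1041]
ee_rot: [-3.141, -0.0, 0.147]
wrist_force: [-7.2, -0.4, 14.7]
gripper_width: 0.0
```

Emit:
{"fn": "servo_tool", "kwargs": {"commands": [{"tx":0,"ty":0,"tz":0.015,"rx":0,"ry":0,"rz":0,"fingers":0},{"tx":0,"ty":0,"tz":0.015,"rx":0,"ry":0,"rz":0,"fingers":0},{"tx":0,"ty":0,"tz":-0.1,"rx":0,"ry":0,"rz":0,"fingers":0},{"tx":0,"ty":0,"tz":-0.2,"rx":0,"ry":0,"rz":0,"fingers":0},{"tx":0,"ty":0,"tz":-0.3,"rx":0,"ry":0,"rz":0,"fingers":0},{"tx":0,"ty":0,"tz":-0.45,"rx":0,"ry":0,"rz":0,"fingers":0},{"tx":0,"ty":0,"tz":-0.6,"rx":0,"ry":0,"rz":0,"fingers":0},{"tx":0,"ty":0,"tz":-0.8,"rx":0,"ry":0,"rz":0,"fingers":0}]}}

```text
t: 26.4
tool_pos: [0.6, 0.0759, 0.1334]
ee_rot: [-3.141, 0.001, 0.146]
wrist_force: [0.6, 0.1, 0.5]
gripper_width: -0.001
```

Run:
```python
from workcell import *; from h import *
s=snapshot("side")
crop(s,160,120,310,250,4,"pics/v2.png")
```

```text
(no output)
```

View pics/v2.png

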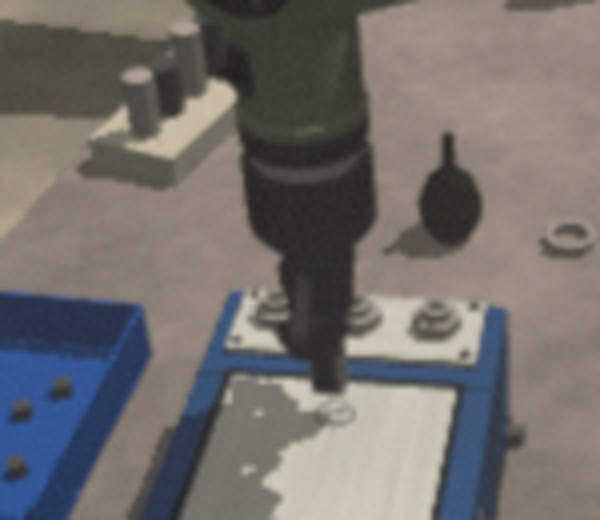

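Hatch is flush (pad at crop (337,412), as at the start). Withdrawing and checking.

Emit:
{"fn": "servo_tool", "kwargs": {"commands": [{"tx":0,"ty":0,"tz":-0.7,"rx":0,"ry":0,"rz":0,"fingers":0},{"tx":0,"ty":0,"tz":-1.5,"rx":0,"ry":0,"rz":0,"fingers":0},{"tx":0,"ty":0,"tz":-2.4,"rx":0,"ry":0,"rz":0,"fingers":0},{"tx":0,"ty":0.8,"tz":-3.0,"rx":0,"ry":0,"rz":0,"fingers":0},{"tx":0,"ty":1.8,"tz":-3.4,"rx":0,"ry":0,"rz":0,"fingers":0},{"tx":0,"ty":2.8,"tz":-3.6,"rx":0,"ry":0,"rz":0,"fingers":0},{"tx":-0.4,"ty":3.8,"tz":-3.6,"rx":0,"ry":0,"rz":0,"fingers":0},{"tx":-0.9,"ty":4.8,"tz":-3.6,"rx":0,"ry":0,"rz":0,"fingers":0},{"tx":-1.4,"ty":5.7,"tz":-3.6,"rx":0,"ry":0,"rz":0,"fingers":0},{"tx":-2.0,"ty":6.5,"tz":-3.6,"rx":0,"ry":0,"rz":0,"fingers":0},{"tx":-2.5,"ty":7.2,"tz":-3.6,"rx":0,"ry":0,"rz":0,"fingers":0},{"tx":-2.5,"ty":7.6,"tz":-3.6,"rx":0,"ry":0,"rz":0,"fingers":0},{"tx":-2.5,"ty":7.6,"tz":-3.6,"rx":0,"ry":0,"rz":0,"fingers":0},{"tx":-2.5,"ty":7.6,"tz":-3.6,"rx":0,"ry":0,"rz":0,"fingers":0}]}}

```text
t: 27.85
tool_pos: [0.5464, -0.2389, 0.2776]
ee_rot: [-3.141, -0.001, 0.147]
wrist_force: [0.6, -0.5, 0.7]
gripper_width: 0.0
```

Run:
```python
from workcell import *; from h import *
t=snapshot("top"); s=snapshot("side")
cv2.imwrite("pics/w1.png",t["pixels"][:,:,::-1]); cv2.imwrite("pics/w2.png",s["pixels"][:,:,::-1])
```

```text
(no output)
```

View pics/w1.png

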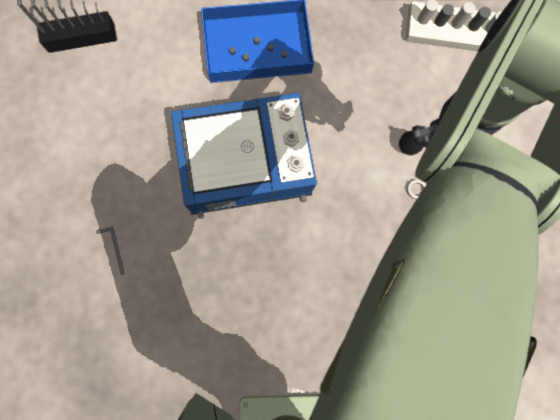

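View pics/w2.png

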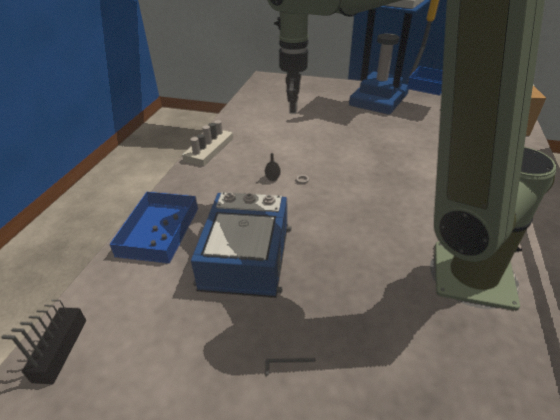

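The hatch is flush after 1.5 s on its own (pad at (247,147), as at the start), and the ring, blower and key are unmoved.

```bash
python3 -c "
from workcell import *
print(close_job())"
```

```text
the job is handed in; nothing more can be done
None
```

The press tool is seated in the socket and the hatch is latched shut. I handed the job in at about 28 s of the 70 s.

**Steps**
- **Opening:** I pressed the thumb pad slowly to its stop, about 6.5 mm below flush. The highest reading was about 18 N down, or 20 N in total with the sideways part. The hatch sprang fully open when let up.
- **Tool:** I gripped the tool by its body and lowered it into the socket. It brushed the chamfer at about 4.5 N, then rested on its shoulder at 7.6 N.
- **Closing:** I swung the hatch shut at 1 to 2 N and pressed it to the same stop. The last reading there was about 15 N down, 16 N in total, followed by one more 0.6 mm step whose force I did not read.

**Last checks**
- **Seating:** with the hatch still open, the tool's top lay 74.6 mm from the fixed tool's top at the same height, against 74 mm given, so it is home.
- **Hatch:** about 1.5 s after I let go, it was still flush, with the pad at the same pixel as at the start.
- **Bystanders:** the blower, lock ring and hex key appear where they were, and the robot was touching nothing.

**Disagreements:** the two cameras differed by up to about 8 mm on far objects, so I relied on the top camera. My first reading of the socket-to-fixed-tool distance was 77.5 mm instead of 74 mm, which stayed within what the chamfer could take up.

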